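# Carafe into its ring, tray into the holder

## Task

The white round-bottomed carafe is lying on the counter: gently stand it upright in the wooden ring on the tray, gripping it with no more than 30 N since it is thin-walled, and let go of it there. Then slide the loaded tray fully home into the slotted holder (it has a wooden fin to hold it by), with the carafe still standing upright in its ring, and let go, without disturbing the other things on the counter.

Things in the scene. Friction and masses are not known exactly. Their poses are not given: they have to be found in the camera images.
- carafe_centre (a point): Half-way up the axis of the loose white ceramic carafe: 140 mm tall, 0.24 to 0.42 kg. z runs along its axis from round bottom to mouth. Along z from this point: ball-shaped bulb, 68 mm diameter, centred at -36 mm; straight neck, 26 mm diameter, +8 to +54 mm; lip, 44 mm diameter, up to +70 mm. Starts lying on bulb and lip, mouth to the right (-y) within 40 degrees, drooping 7 degrees.
- carafe_bulb (a point): Centre of the carafe's bulb, 34 mm above its lowest point when upright, its centre of mass about 3 mm above that; axes as carafe_centre. The carafe cannot stand on its own; in the ring it turns like a ball joint, and friction holds it at the angle at which it is left. Held level by the neck it may swing in the fingers under its own weight.
- tray_ring (a point): Centre of the top edge of the wooden ring fixed on the tray: 76 mm outside, 52 mm inside diameter, 26 mm high; its top is 34 mm above the tray's underside. z up; x points along the tray away from the fin, the way in which the tray slides into the holder.
- tray_seat (a point): Where the bulb's centre is when the carafe is seated: 22 mm above tray_ring. Axes as tray_ring.
- tray_fin (a point): Centre of the upright wooden fin for holding the tray, fixed at its rear: 40 mm long along the tray's x, 12 mm thick (y), 50 mm high, from 8 to 58 mm above the tray's underside; 105 mm behind the ring's centre. Axes as tray_ring.
- tray: Loose steel tray, 200 mm (x) by 150 mm (y), 8 mm thick, 0.7 kg with ring and fin; origin at the centre of its underside; ring's centre at x = +30 mm, fin's at x = -75 mm. It starts on the counter outside the holder's mouth, its x axis towards it within 12 degrees.
- holder: Fixed aluminium holder. Origin on the counter in its middle; x points inward, from the open mouth to the back stop. Slots from x = -80 mm to the stop's face at +75 mm, 156 mm wide: 3 mm play each side of the tray. Lips above the slots, undersides at 20 mm, 128 mm apart: the tray must slide in along the counter. Flared guides reach out to x = -120 mm. Rails 24 mm high, stop 60 mm.
- holder_home (a point): Where the origin of tray is when the tray is fully home against the back stop: x = -25 mm in the holder. Axes as holder.
There are look-alikes about, which are no part of the job. What is shaped like the tray but black or orange is not meant.

How it is judged:
On the way:
1. the carafe stands upright in the ring, let go, while the tray is still outside the holder (distance between carafe_bulb and tray_seat below 0.006 m and angle between carafe_centre's own z axis and vertical below 0.14 rad and contact force between the fingers and carafe below 0.1 N and x of tray in the frame of holder below -0.12 m), for 0.3 s.
At the end, for the whole second after the job is handed in: The tray is in the holder's slots within 7 mm of the back stop, flat and straight, and the carafe's bulb sits in the ring (within 6 mm of its seat) with the carafe upright within 8 degrees; both at rest (distance between carafe_bulb and tray_seat below 0.006 m and angle between carafe_centre's own z axis and vertical below 0.14 rad and x of tray in the frame of holder_home above -0.007 m and y of tray in the frame of holder_home between -0.006 and 0.006 m and angle between the x axis of tray and the x axis of holder, either way round below 0.05 rad and angle between tray's own z axis and vertical below 0.03 rad and linear speed of tray below 0.01 m/s and linear speed of carafe below 0.02 m/s and angular speed of carafe below 0.3 rad/s); the robot touches nothing.
It fails at once if the carafe is pressed, knocked or dropped hard onto the tray or its ring (over 40 N) (contact force between carafe and tray above 40 N).
It fails at once if the thin carafe is squeezed hard by the fingers (over about 36 N a finger) (contact force between the fingers and carafe above 72 N).
It fails at once if another thing on the counter is shifted by more than 30 mm (distance of any of jar, mug, bowl, oil, can, spoon, caddy from where it was at the start of the episode above 0.03 m).
It also fails if it takes over 72 s, if anything falls off the work surface, if the arm or the gripper's body presses on something with over 40 N, if the wrist force passes 120 N, or if a joint passes its speed limit or range.

## Robot

A 7-joint arm with a two-finger parallel gripper is mounted at the origin on the work surface. World frame = base frame: x ahead of the robot, y to its left, z up, the work surface at z = 0. Lengths are in m, angles in rad, forces in N, time in s.
With the tool pointing down it reaches from about 0.425 to 0.95 m from the base axis. Payload 4.7 kg.
Tool frame: the origin (TCP) lies at the very end of the fingers, on their centre line; the grasp point (between the pads) lies 19 mm behind it (hold_point_z is the x of the grasp point in the tool frame, in m); x points along the fingers, y is the direction in which the jaws open and shut, and the axes are right-handed (so a half turn about x gives the same grasp; the last joint's range is limited). The gripper opens to 85 mm and grips with 20 to 120 N. Pads are 22 mm wide; open, the fingers measure 114 mm over their backs; the gripper's body (76 mm by 85 mm) begins 54 mm behind the grasp point. The pads swing forward as they close: fully open they stand 13 mm farther back than shut.
Start: joints at [-0.029, 0.469, -0.049, 1.532, 0.024, 1.141, -0.082], TCP at [0.675, 0, 0.231] pointing down, gripper open.
Joint ranges: [-2.59, 2.59], [-0.33, 1.99], [-1.39, 1.29], [0.1, 2.45], [-1.04, 4.18], [0.21, 1.99], [-2.66, 2.66]. Speed limits (rad/s): [2.57, 2.57, 3.14, 3.14, 3.14, 3.14, 3.14].

## Interface

Orientations are given as [roll, pitch, yaw] about the fixed x, y, z axes, in that order (R = Rz(yaw) Ry(pitch) Rx(roll)).
In Python, from station import sense, get_image, camera_info, sign_off, hold_point_z gives the robot as it stands.
- The arm moves only by the tool play_rows, never from a script. Its argument "plan" is a list that holds one entry, the list of rows, each a list of 7 numbers: the turn, a rotation vector about the tool's x, y, z in degrees, then the shift along the tool's x, y, z in mm, then the closure, from -1 (fully open) to 1 (shut). In form: [[[ax, ay, az, tx, ty, tz, hand], ...]]. A call has 1 to 20 rows; each row is the pose to reach, as a shift and turn from the pose commanded when the call began, along the tool's axes at that moment; what a row does not reach only later rows make up. A row lasts 1/8 s, in which the tool goes at most 62.5 mm and 10.7 degrees, less where a joint would pass 70% of its speed; a pose out of reach is approached as far as the arm can. A call with a gripper value outside its range is refused whole. The fingers move at their own pace and stop on an object; "grip_force" is the grip in N (left out, the last holds). Time passes only in rows, so rows that repeat a pose let the fingers close. It gives the time, the measured TCP pose, the force and the opening at its end, in the units of the state.
- sense(): the state, without advancing time (a new reading comes with each control period).
- get_image(name): name is "scene" or "side" or "wrist"; returns (picture, depth): 420x560x3 uint8, red, green, blue; 420x560 float32, m along the optical axis (not along the pixel's ray), 0 where there is no reading.
- camera_info(name): a dict with "vertical_fov" (degrees; the focal length in pixels is half the picture's height over the tangent of half this angle, whatever the lens; pixels are square), "cx", "cy" (the principal point, pixels), "xyz" and "rotation" of the camera in the world. Camera axes: x right, y down, z forward; pixel columns grow to the right and rows downward; lengths in m; the calibration is good to about 2 mm. A picture is of the moment at which its call begins: read the wrist's pose just before it. camera_info takes no time and is no camera call; for the wrist camera it gives the pose at the moment of the call.
- sign_off(): hands the job in, once; it reports no verdict.
The state is a dict: "time_s": time; "q": joint angles; "joint_velocities": joint speeds; "joint_efforts": joint torques, N m; "eef_pos": TCP position; "tcp_rot": TCP orientation; "contact_force": force on the tool from outside, world axes, zero at the start; "moment": the same for the moment, N m; "width": finger opening in m.
Only numpy, scipy, OpenCV 4.12 (cv2) and the standard library are available. Lean on these libraries where they do the work, as an engineer would, in place of code of your own. Each camera call takes 0.05 s, during which the arm holds its last target.

## Working session

There is one attempt and no reset: what is moved stays moved. The work goes in short steps, Python scripts to look and compute and a tool call to move; the robot and the scene stay as the last step left them, time stands still between calls to the robot, and variables do not carry over. Pictures are saved under pics/ and viewed, and the job is handed in when it is done.

Besides the shell and the picture viewer there is one more tool, called after "Call:" by a JSON object that holds its "api" and its "payload". play_rows: Moves the arm, as the interface text tells. Its arguments: {"type":"object","properties":{"plan":{"type":"array","items":{"type":"array","items":{"type":"array","items":{"type":"number"}}}},"grip_force":{"type":"number"}},"required":["plan"]}

```bash
ls; mkdir -p pics; cat > h.py <<'E'
import numpy as np, cv2
from station import *
from scipy.spatial.transform import Rotation as Rn
def snap(n,f):
    ci=camera_info(n); im,d=get_image(n)
    cv2.imwrite(f'pics/{f}.png',im[:,:,::-1]); np.savez(f'pics/{f}.npz',im=im,d=d,**{k:np.array(v) for k,v in ci.items()})
def load(f):
    z=np.load(f'pics/{f}.npz'); im,d=z['im'],z['d']
    fl=im.shape[0]/2/np.tan(np.radians(float(z['vertical_fov']))/2)
    v,u=np.mgrid[:im.shape[0],:im.shape[1]]
    P=np.stack([(u-float(z['cx']))/fl*d,(v-float(z['cy']))/fl*d,d],-1)
    R=z['rotation']; R=R if R.shape==(3,3) else Rn.from_euler('xyz',R).as_matrix()
    return im,d,P@R.T+z['xyz']
E
python3 - <<'E'
from h import *
print(sense(),hold_point_z)
for n in ['scene','side','wrist']:
    print(camera_info(n)); snap(n,n+'0')
E
```

```text
pics
{'time_s': 0.0, 'q': array([-0.02890271,  0.46947033, -0.04859553,  1.53370765,  0.02406651,
        1.14098261, -0.08228356]), 'joint_velocities': array([ 3.00256946e-04,  8.64934297e-04, -6.80688864e-05,  1.06181661e-03,
        1.21133828e-03,  2.37688985e-03, -1.33279612e-03]), 'joint_efforts': array([ 1.18357209e-03, -5.10321057e+01, -4.63755790e-02, -2.37716943e+01,
        1.05899444e-02,  7.35067850e-03,  1.56414734e-05]), 'eef_pos': array([6.74411839e-01, 2.20882546e-05, 2.30236121e-01]), 'tcp_rot': array([-1.54963677,  1.56881242, -3.12039548]), 'contact_force': array([ 0.17567709, -0.04977616,  0.49013497]), 'moment': array([-0.02149994,  0.00935171, -0.049403  ]), 'width': 0.08502707631497458} -0.0187
{'vertical_fov': 51.28351549329883, 'cx': 283.1821481398431, 'cy': 210.75707438385797, 'xyz': array([1.20747228, 0.1485125 , 0.99936524]), 'rotation': array([-2.43891523,  0.01548096,  1.83361543])}
{'vertical_fov': 42.796759461956086, 'cx': 283.8338142649396, 'cy': 209.809550207266, 'xyz': array([-0.38935245, -0.95086615,  0.75492078]), 'rotation': array([-2.06977575,  0.00560501, -0.75404044])}
{'vertical_fov': 60.300962323893884, 'cx': 282.264057804299, 'cy': 212.148928672246, 'xyz': array([0.67496269, 0.07740226, 0.37301569]), 'rotation': array([2.83475310e+00, 1.45877210e-03, 7.11161958e-04])}
```

View pics/scene0.png

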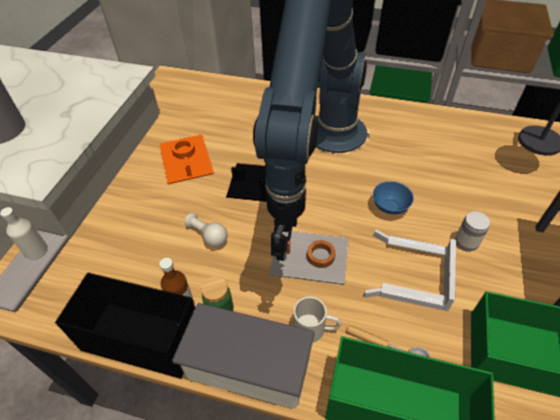

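View pics/side0.png

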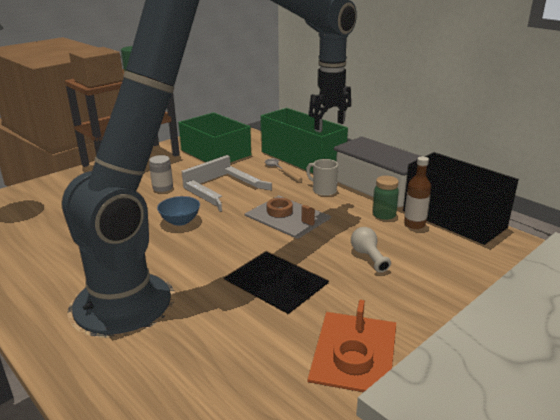

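View pics/wrist0.png

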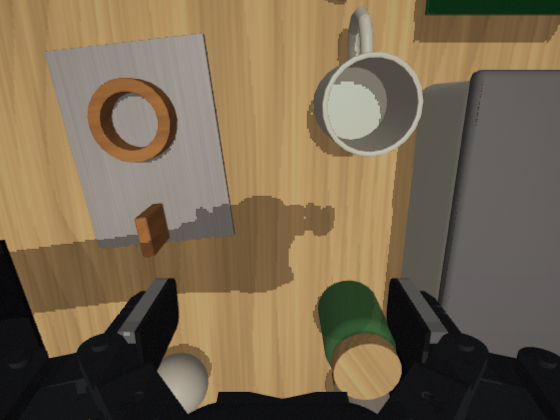

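The tray ring is at (321,252) in the scene picture and (132,120) in the wrist picture. The fin is at (152,230) in the wrist picture. The carafe runs from its bulb at (214,235) to its mouth at (190,220) in the scene picture. The holder is at (425,268).

```bash
python3 - <<'E'
from h import *
for f in ['scene0','side0','wrist0']:
    im,d,W=load(f)
    pts={'scene0':dict(bulb=(214,235),neck=(200,226),lip=(190,219),ringc=(321,252),trayc=[(276,233),(347,237),(343,282),(270,275)],hold=[(450,250),(380,240),(370,292)],mug=(308,320),jar=(215,290)),
    'side0':dict(bulb=(363,238),neck=(374,252),lip=(383,264),ringc=(280,208),fin=(308,212),table=(200,340)),
    'wrist0':dict(ringc=(135,120),fin=(150,225),tray=[(50,52),(203,36),(232,234),(99,247)],green=(365,370),mug=(370,60))}[f]
    for k,v in pts.items():
        for (u,vv) in (v if isinstance(v,list) else [v]): print(f,k,(u,vv),W[vv,u].round(3))
# cropped zooms
for f,(x0,y0,x1,y1) in {'scene0':(160,190,300,295),'side0':(230,170,430,320)}.items():
    im=load(f)[0][y0:y1,x0:x1]; cv2.imwrite(f'pics/{f}z.png',cv2.resize(im[:,:,::-1],None,fx=4,fy=4,interpolation=2))
im=load('scene0')[0][210:330,250:480];cv2.imwrite('pics/scene0h.png',cv2.resize(im[:,:,::-1],None,fx=3.4,fy=3.4,interpolation=2))
E
```

```text
scene0 bulb (214, 235) [ 0.572 -0.23   0.061]
scene0 neck (200, 226) [ 0.538 -0.289  0.039]
scene0 lip (190, 219) [ 0.521 -0.326  0.039]
scene0 ringc (321, 252) [0.519 0.055 0.009]
scene0 trayc (276, 233) [ 0.734 -0.003  0.349]
scene0 trayc (347, 237) [ 0.442  0.115 -0.002]
scene0 trayc (343, 282) [0.596 0.13  0.007]
scene0 trayc (270, 275) [ 0.62  -0.062  0.001]
scene0 hold (450, 250) [0.467 0.382 0.062]
scene0 hold (380, 240) [0.432 0.206 0.002]
scene0 hold (370, 292) [0.618 0.201 0.024]
scene0 mug (308, 320) [0.723 0.065 0.006]
scene0 jar (215, 290) [ 0.754 -0.152  0.108]
side0 bulb (363, 238) [ 0.532 -0.253  0.053]
side0 neck (374, 252) [ 0.522 -0.297  0.036]
side0 lip (383, 264) [ 0.507 -0.337  0.028]
side0 ringc (280, 208) [0.513 0.032 0.034]
side0 fin (308, 212) [ 0.538 -0.055  0.046]
side0 table (200, 340) [ 0.052 -0.225  0.001]
wrist0 ringc (135, 120) [0.53  0.056 0.009]
wrist0 fin (150, 225) [ 0.55  -0.037  0.052]
wrist0 tray (50, 52) [0.458 0.118 0.008]
wrist0 tray (203, 36) [0.602 0.131 0.008]
wrist0 tray (232, 234) [ 0.62  -0.063  0.009]
wrist0 tray (99, 247) [ 0.473 -0.079  0.007]
wrist0 green (365, 370) [ 0.748 -0.153  0.109]
wrist0 mug (370, 60) [0.742 0.105 0.073]
```

View pics/scene0h.png

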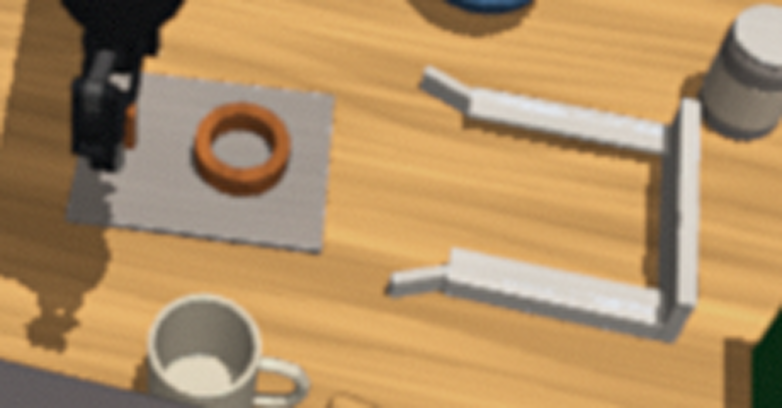

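View pics/scene0z.png

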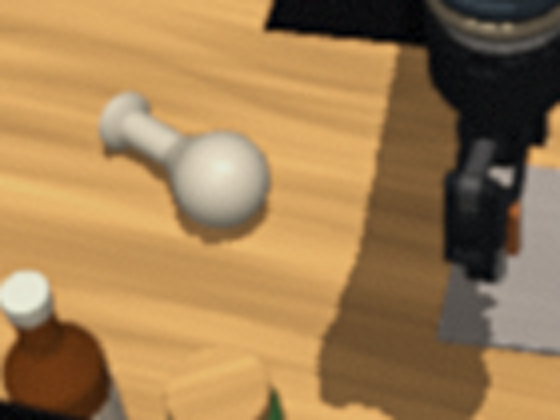

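View pics/side0z.png

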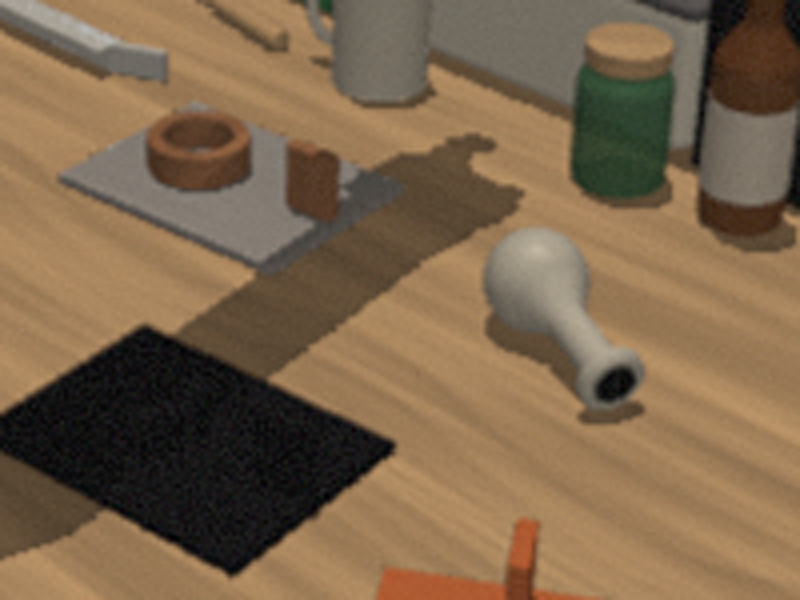

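```bash
cat > kin.py <<'E'
import numpy as np
from scipy.spatial.transform import Rotation as Rn
from scipy.optimize import least_squares
# xArm7 modified DH guess: alpha,a,d
DH=[(0,0,.267),(-np.pi/2,0,0),(np.pi/2,0,.293),(np.pi/2,.0525,0),(np.pi/2,.0775,.3425),(np.pi/2,0,0),(-np.pi/2,.076,.097)]
L=.172
def fk(q,L=L):
    T=np.eye(4)
    for (al,a,d),t in zip(DH,q):
        ca,sa,c,s=np.cos(al),np.sin(al),np.cos(t),np.sin(t)
        T=T@np.array([[c,-s,0,a],[s*ca,c*ca,-sa,-d*sa],[s*sa,c*sa,ca,d*ca],[0,0,0,1]])
    return T[:3,:3],T[:3,3]+T[:3,2]*L
E
python3 - <<'E'
from h import *; from kin import *
s=sense(); R,p=fk(s['q']); print(R.round(3),p); print(Rn.from_euler('xyz',s['tcp_rot']).as_matrix().round(3),s['eef_pos'])
im,d,W=load('scene0')
# carafe sphere fit from all views
def carpts(f,box):
    im,d,W=load(f);x0,y0,x1,y1=box
    P=W[y0:y1,x0:x1].reshape(-1,3);C=im[y0:y1,x0:x1].reshape(-1,3).astype(int)
    k=(P[:,2]>.008)&(P[:,2]<.09)&(C.max(1)-C.min(1)<45)&(C.min(1)>60)
    return P[k]
for f,b in [('scene0',(180,205,232,252)),('side0',(345,222,396,275)),('wrist0',(160,345,212,420))]:
    P=carpts(f,b);print(f,len(P),P.min(0).round(3),P.max(0).round(3))
    np.save(f'pics/car_{f}.npy',P)
    r=least_squares(lambda c:np.linalg.norm(P[np.linalg.norm(P-[.55,-.24,.04],axis=1)<.045]-c,axis=1)-.034,[.55,-.24,.03],loss='soft_l1',f_scale=.002)
    print(' bulb',r.x.round(4),np.abs(r.fun).mean())
E
```

```text
[[ 0.997 -0.002 -0.076]
 [-0.001 -1.     0.006]
 [-0.076 -0.005 -0.997]] [ 0.57028524 -0.03910394  0.1323326 ]
[[-0.002  1.     0.   ]
 [-0.     0.    -1.   ]
 [-1.    -0.002  0.   ]] [6.74561630e-01 2.43424035e-05 2.30477278e-01]
scene0 659 [ 0.5   -0.339  0.012] [ 0.589 -0.204  0.072]
 bulb [ 0.5512 -0.2395  0.0351] 0.0015212025018280187
side0 781 [ 0.489 -0.343  0.009] [ 0.573 -0.217  0.071]
 bulb [ 0.5508 -0.2418  0.033 ] 0.002223935745137951
wrist0 1982 [ 0.536 -0.26   0.014] [ 0.588 -0.204  0.066]
 bulb [ 0.5539 -0.2393  0.0334] 0.0005138864491220533
```

```bash
python3 - <<'E'
from h import *; from scipy.optimize import least_squares
P=np.vstack([np.load(f'pics/car_{f}.npy') for f in ['scene0','side0']])
# profile fit: bulb c, yaw; droop 7deg
def prof(s): # s from bulb centre
    return np.where(s<31,np.sqrt(np.clip(34**2-s**2,1,None)),np.where(s<90,13,22))
def res(x):
    c=np.array(x[:3]);psi=x[3];dr=np.radians(7)
    a=np.array([np.cos(psi)*np.cos(dr),np.sin(psi)*np.cos(dr),-np.sin(dr)])
    v=P-c;s=v@a*1e3;r=np.linalg.norm(v-np.outer(v@a,a),axis=1)*1e3
    nb=np.abs(np.linalg.norm(v,axis=1)*1e3-34)
    nk=np.hypot(np.clip(np.abs(s-65)-25,0,None),r-13); lp=np.hypot(np.clip(np.abs(s-98)-8,0,None),r-22); mt=np.hypot(s-106,np.clip(r-22,0,None))
    return np.minimum.reduce([nb,nk,lp,mt])
best=None
for p0 in np.radians([-140,-120,-100]):
    r=least_squares(res,[.552,-.24,.034,p0],loss='soft_l1',f_scale=2,x_scale=[.01,.01,.01,.1],diff_step=1e-4)
    if best is None or r.cost<best.cost: best=r
print('carafe',best.x[:3].round(4),np.degrees(best.x[3]),best.fun.mean())
# tray top
im,d,W=load('wrist0');C=im.astype(int)
k=(W[...,2]>.004)&(W[...,2]<.014)&(C.max(2)-C.min(2)<30)&(W[...,0]<.64)&(W[...,0]>.44)&(W[...,1]>-.1)&(W[...,1]<.15)
Q=(W[k][:,:2]*1e3).astype(np.float32);print(len(Q),cv2.minAreaRect(Q))
# ring top, fin top
o=(C[...,0]-C[...,2]>45)
k=o&(W[...,2]>.030)&(W[...,2]<.038)&(W[...,1]>.0);Q=W[k];print('ring',len(Q),Q[:,2].mean(),(Q.min(0)+Q.max(0))/2, np.ptp(Q,axis=0)); 
k=o&(W[...,2]>.054)&(W[...,2]<.064)&(W[...,1]<.0)&(W[...,0]<.62);Q=W[k];print('fin',len(Q),cv2.minAreaRect((Q[:,:2]*1e3).astype(np.float32)))
im,d,W=load('side0');C=im.astype(int)
k=(W[...,0]>.35)&(W[...,0]<.7)&(W[...,1]>.15)&(W[...,1]<.45)&(W[...,2]>.01)
for f in ['scene0','side0']:
    im,d,W=load(f);C=im.astype(int)
    g=(C.max(2)-C.min(2)<40)
    k=g&(W[...,0]>.4)&(W[...,0]<.66)&(W[...,1]>.15)&(W[...,1]<.42)&(W[...,2]>.018)&(W[...,2]<.07)
    Q=W[k];np.save(f'pics/hold_{f}.npy',Q);print(f,len(Q),Q.min(0),Q.max(0))
    m=np.full((600,700,3),255,np.uint8)
    for p in Q: cv2.circle(m,(int((p[1]-.1)*2000),int((p[0]-.38)*2000)),1,(0,0,255) if p[2]>.035 else (0,0,0),-1)
    for i in range(0,700,100): cv2.putText(m,f'y{.1+i/2000:.2f}',(i,12),0,.4,(0,120,0))
    for i in range(0,600,100): cv2.putText(m,f'x{.38+i/2000:.2f}',(0,i),0,.4,(0,120,0))
    cv2.imwrite(f'pics/hm_{f}.png',m)
E
```

```text
carafe [ 0.5515 -0.2393  0.0346] -113.87748790091024 1.6620203020938562
24786 ((537.405029296875, 26.81977081298828), (150.43075561523438, 199.6619873046875), 5.987785816192627)
ring 2910 0.033891673919240924 [0.53424758 0.05651616 0.03334007] [0.07517955 0.07476026 0.00658636]
fin 513 ((545.385009765625, -47.62068557739258), (12.06687068939209, 40.228302001953125), 5.371731758117676)
scene0 1898 [0.40056933 0.18775534 0.01804906] [0.6229287  0.41984162 0.06909048]
side0 1158 [0.40015063 0.18321953 0.01802924] [0.62142534 0.4188727  0.06388364]
```

View pics/hm_scene0.png

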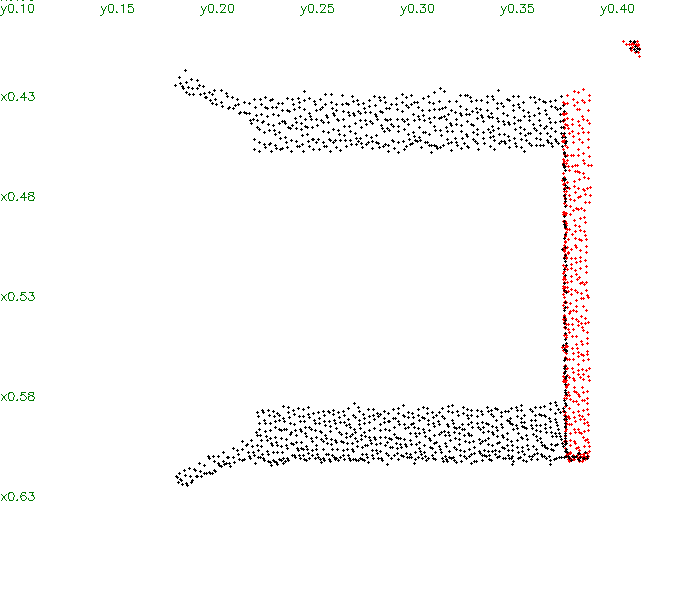

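View pics/hm_side0.png

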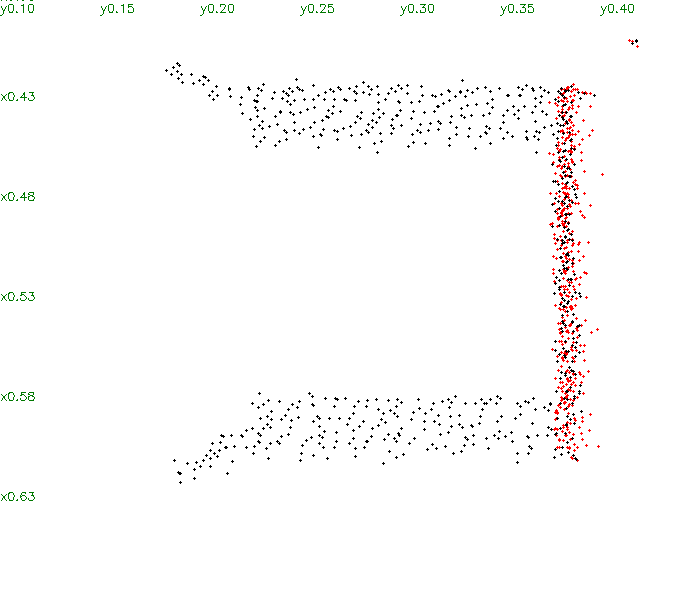

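```bash
cat >> h.py <<'E'
def cur():
    s=sense(); return Rn.from_euler('xyz',s['tcp_rot']),np.array(s['eef_pos'])
def toolR(xdir,ydir):
    x=np.array(xdir,float);x/=np.linalg.norm(x);y=np.array(ydir,float);y-=x*(x@y);y/=np.linalg.norm(y)
    return Rn.from_matrix(np.c_[x,y,np.cross(x,y)])
def row(R,tcp,hand,base=None):
    R0,p0=base or cur()
    return [round(float(v),1) for v in np.r_[np.degrees((R0.inv()*R).as_rotvec()),R0.inv().apply(np.array(tcp)-p0)*1e3]]+[hand]
BULB=np.array([.5515,-.2393,.034]);PSI=np.radians(-113.9)
M=np.array([np.cos(PSI),np.sin(PSI),0]);Z=np.array([0,0,1.]);J=np.array([-M[1],M[0],0])
AX=M*np.cos(np.radians(7))-Z*np.sin(np.radians(7))
T0=42
def gripR(t): # t deg tilt, body over mouth side
    t=np.radians(t);return toolR(-M*np.sin(t)-Z*np.cos(t),J)
E
python3 - <<'E'
from h import *
G=BULB+.058*AX;R=gripR(T0);x=R.as_matrix()[:,0];tcp=G+.0187*x
print(G,tcp,x,R.as_matrix()[:,1]);print(row(R,tcp-.1*x,-1));print(row(R,tcp,-1)); print(row(R,tcp-.1*x+[0,0,.08],-1))
E
```

```text
[ 0.52817694 -0.29193148  0.02693158] [ 0.53324637 -0.28049165  0.01303477] [ 0.27109264  0.6117553  -0.74314483] [ 9.14253955e-01 -4.05141587e-01  5.55111512e-17]
[22.8, 41.4, 8.8, 143.4, -168.2, 341.7, -1]
[22.8, 41.4, 8.8, 217.7, -141.0, 280.5, -1]
[22.8, 41.4, 8.8, 63.4, -168.3, 341.7, -1]
```

Call:
{"api": "play_rows", "payload": {"grip_force": 28, "plan": [[[11,20,4,30,-84,170,-1],[11,20,4,30,-84,170,-1],[11,20,4,30,-84,170,-1],[22.8,41.4,8.8,63,-168,342,-1],[22.8,41.4,8.8,63,-168,342,-1],[22.8,41.4,8.8,63,-168,342,-1],[22.8,41.4,8.8,143,-168,342,-1],[22.8,41.4,8.8,143,-168,342,-1],[22.8,41.4,8.8,143,-168,342,-1]]]}}

```text
time_s: 1.27
eef_pos: [0.5074, -0.3399, 0.0877]
tcp_rot: [-3.139, 0.834, 1.158]
contact_force: [1.1, 0.7, -0.1]
width: 0.0855
```

```bash
python3 - <<'E'
from h import *
s=sense();print(s['q'].round(3))
snap('wrist','w1');snap('side','s1')
a=cv2.imread('pics/s1.png')[190:330,280:480];cv2.imwrite('pics/s1z.png',cv2.resize(a,None,fx=4,fy=4,interpolation=2))
E
```

```text
[ 0.893  0.712 -0.09   1.685 -0.668  1.174  0.801]
```

View pics/w1.png

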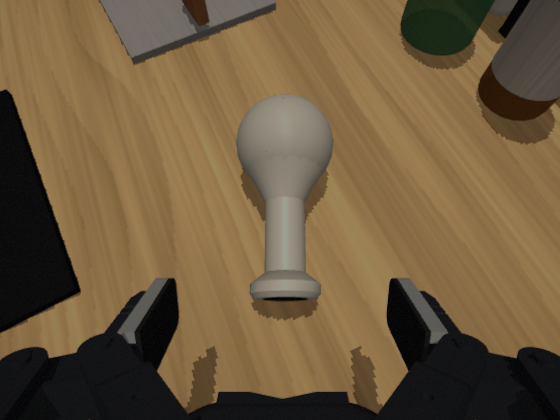

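View pics/s1z.png

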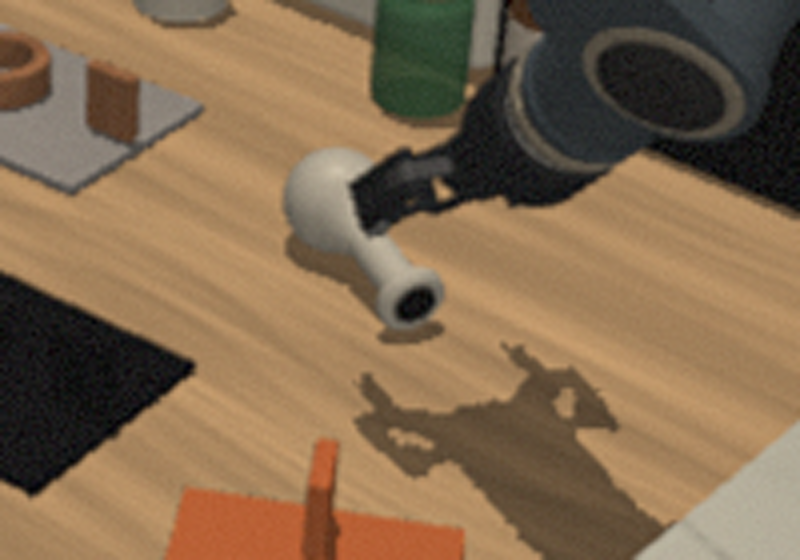

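The carafe is centred between the jaws: bulb at (285,143), lip at (285,290), finger midline about u=282. I'll refit the carafe from this close view.

```bash
python3 - <<'E'
from h import *; from scipy.optimize import least_squares
im,d,W=load('w1');C=im.astype(int)
S=np.zeros(d.shape,bool);S[85:302,225:345]=1
k=S&(W[...,2]>.008)&(C.max(2)-C.min(2)<45)&(C.min(2)>50)
P=W[k];print(len(P))
def res(x,dr=None):
    c=np.array(x[:3]);psi=x[3];dr=x[4]
    a=np.array([np.cos(psi)*np.cos(dr),np.sin(psi)*np.cos(dr),-np.sin(dr)])
    v=P-c;s=v@a*1e3;r=np.linalg.norm(v-np.outer(v@a,a),axis=1)*1e3
    nb=np.abs(np.linalg.norm(v,axis=1)*1e3-34)
    nk=np.hypot(np.clip(np.abs(s-65)-25,0,None),r-13); lp=np.hypot(np.clip(np.abs(s-98)-8,0,None),r-22)
    return np.minimum.reduce([nb,nk,lp])
r=least_squares(res,[.552,-.24,.034,PSI,.12],loss='soft_l1',f_scale=1,x_scale=[.01,.01,.01,.1,.1],diff_step=1e-4)
print(r.x[:3].round(4),np.degrees(r.x[3:]),r.fun.mean())
c=r.x;a=np.array([np.cos(c[3])*np.cos(c[4]),np.sin(c[3])*np.cos(c[4]),-np.sin(c[4])])
G=c[:3]+.058*a;R=gripR(T0);x=R.as_matrix()[:,0];tcp=G+.0187*x;print(G,tcp)
print(row(R,tcp,-1))
E
```

```text
12512
[ 0.5532 -0.2399  0.0337] [-113.69871349    6.73927395] 1.6167201631462904
[ 0.53008509 -0.29264721  0.02690009] [ 0.53515452 -0.28120738  0.01300328]
[0.2, -0.1, -0.0, 101.0, -0.2, 3.5, -1]
```

Call:
{"api": "play_rows", "payload": {"grip_force": 28, "plan": [[[0,0,0,40,0,2,-1],[0,0,0,80,0,3,-1],[0,0,0,101,0,3.5,-1],[0,0,0,101,0,3.5,-1],[0,0,0,101,0,3.5,-1]]]}}

```text
time_s: 2.0
eef_pos: [0.534, -0.2843, 0.0123]
tcp_rot: [3.137, 0.839, 1.149]
contact_force: [0.1, -0.8, 0.4]
width: 0.086
```

```bash
python3 - <<'E'
from h import *
snap('wrist','w2');snap('side','s2')
a=cv2.imread('pics/s2.png')[190:330,280:480];b=cv2.imread('pics/w2.png')
cv2.imwrite('pics/c2.png',np.hstack([cv2.resize(a,(400,280)),cv2.resize(b,(400,300))[:280]]))
E
```

```text
(no output)
```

View pics/c2.png

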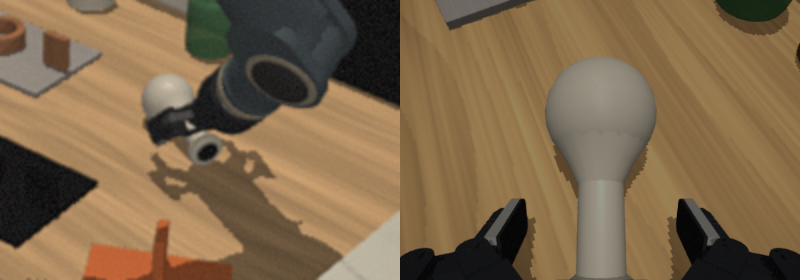

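Call:
{"api": "play_rows", "payload": {"grip_force": 28, "plan": [[[0,0,0,0,0,0,0.2],[0,0,0,0,0,0,0.3],[0,0,0,0,0,0,0.4],[0,0,0,0,0,0,0.5],[0,0,0,0,0,0,0.6],[0,0,0,0,0,0,0.8],[0,0,0,0,0,0,1],[0,0,0,0,0,0,1],[0,0,0,0,0,0,1]]]}}

```text
time_s: 3.22
eef_pos: [0.5334, -0.2826, 0.011]
tcp_rot: [3.14, 0.837, 1.153]
contact_force: [-1.4, -0.4, 0.9]
width: 0.0253
```

```bash
cat >> h.py <<'E'
def arc(B,axis,angs,hand,lift=lambda a:0):
    R0,p0=cur(); out=[]
    for a in angs:
        D=Rn.from_rotvec(np.radians(a)*np.array(axis)); out.append(row(D*R0,np.array(B)+D.apply(p0-B)+[0,0,lift(a)],hand,(R0,p0)))
    return out
E
python3 - <<'E'
from h import *
R,p=cur();print(p)
B=np.array([.5532,-.2399,.0337])
ax=np.cross(M,Z)  # rotates M toward Z
for r in arc(B,ax,[5,11,17,23,29,35,41,47],1,lambda a:.0015*min(1,a/30)):print(r)
E
```

```text
[ 0.53343763 -0.28263861  0.01100342]
[-0.0, -5.0, -0.0, -4.5, 0.0, -1.6, 1]
[-0.0, -11.0, -0.0, -9.7, 0.0, -4.1, 1]
[-0.0, -17.0, -0.0, -14.7, 0.0, -7.0, 1]
[-0.0, -23.0, -0.0, -19.3, 0.0, -10.5, 1]
[-0.0, -29.0, -0.0, -23.6, 0.0, -14.4, 1]
[-0.0, -35.0, -0.0, -27.2, 0.0, -18.5, 1]
[-0.0, -41.0, -0.0, -30.4, 0.0, -22.9, 1]
[-0.0, -47.0, -0.0, -33.1, 0.0, -27.7, 1]
```

Call:
{"api": "play_rows", "payload": {"plan": [[[0,-5,0,-4.5,0,-1.6,1],[0,-11,0,-9.7,0,-4.1,1],[0,-17,0,-14.7,0,-7,1],[0,-23,0,-19.3,0,-10.5,1],[0,-29,0,-23.6,0,-14.4,1],[0,-35,0,-27.2,0,-18.5,1],[0,-41,0,-30.4,0,-22.9,1],[0,-47,0,-33.1,0,-27.7,1],[0,-47,0,-33.1,0,-27.7,1]]]}}

```text
time_s: 4.35
eef_pos: [0.5346, -0.2803, 0.0538]
tcp_rot: [0.007, 1.486, -1.975]
contact_force: [1.1, 1.3, -1.1]
width: 0.0251
```

```bash
python3 - <<'E'
from h import *
s=sense();print(s['q'].round(3),s['contact_force'],s['width'])
snap('wrist','w3');snap('side','s3')
a=cv2.imread('pics/s3.png')[190:330,280:480];b=cv2.imread('pics/w3.png')
cv2.imwrite('pics/c3.png',np.hstack([cv2.resize(a,(400,280)),cv2.resize(b,(400,300))[:280]]))
B=np.array([.5532,-.2399,.0337]);R,p=cur();print(p)
for r in arc(B,np.cross(M,Z),[6,12,18,24,30,36,42,48,50],1,lambda a:.001):print(r)
E
```

```text
[ 0.118  0.575  0.342  1.88  -0.15   0.719  0.111] [ 1.12402388  1.33335547 -1.08643521] 0.025122095611505416
[ 0.53264055 -0.28318826  0.05358375]
[0.0, -6.0, -0.0, -6.1, -0.0, -1.8, 1]
[0.0, -12.0, -0.0, -10.9, -0.0, -4.3, 1]
[0.0, -18.0, -0.0, -15.5, -0.0, -7.2, 1]
[0.0, -24.0, -0.0, -19.7, -0.0, -10.6, 1]
[0.0, -30.0, -0.0, -23.6, -0.0, -14.4, 1]
[0.0, -36.0, -0.0, -27.0, 0.0, -18.6, 1]
[0.0, -42.0, -0.0, -30.0, 0.0, -23.2, 1]
[0.0, -48.0, -0.0, -32.5, 0.0, -28.0, 1]
[0.0, -50.0, -0.0, -33.2, 0.0, -29.6, 1]
```

View pics/c3.png

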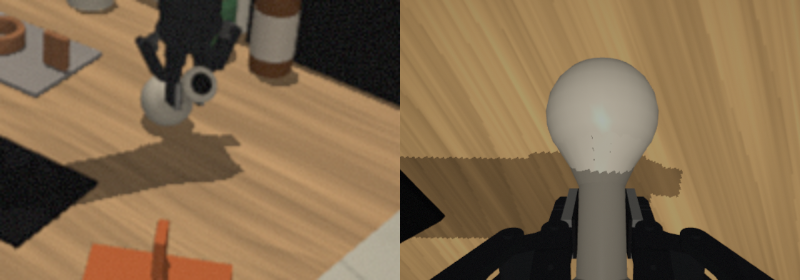

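Call:
{"api": "play_rows", "payload": {"plan": [[[0,-6,0,-6.1,0,-1.8,1],[0,-12,0,-10.9,0,-4.3,1],[0,-18,0,-15.5,0,-7.2,1],[0,-24,0,-19.7,0,-10.6,1],[0,-30,0,-23.6,0,-14.4,1],[0,-36,0,-27,0,-18.6,1],[0,-42,0,-30,0,-23.2,1],[0,-48,0,-32.5,0,-28,1],[0,-50,0,-33.2,0,-29.6,1],[0,-50,0,-33.2,0,-29.6,1]]]}}

```text
time_s: 5.7
eef_pos: [0.5461, -0.2555, 0.0842]
tcp_rot: [-0.0, 0.611, -1.989]
contact_force: [0.7, 2.6, 2.7]
width: 0.025
```

```bash
python3 - <<'E'
from h import *
s=sense();print(s['q'].round(3),s['contact_force'],s['width'])
R,p=cur();print('tilt',np.degrees(np.arccos(-R.as_matrix()[2,0])),R.as_matrix().round(3))
snap('wrist','w4');snap('side','s4');snap('scene','sc4')
a=cv2.imread('pics/s4.png')[170:310,280:480];b=cv2.imread('pics/w4.png');c=cv2.imread('pics/sc4.png')[170:310,130:330]
cv2.imwrite('pics/c4.png',np.vstack([np.hstack([cv2.resize(a,(400,280)),cv2.resize(c,(400,280))]),np.hstack([cv2.resize(b,(400,300))]*2)]))
E
```

```text
[-0.557  0.932  0.809  1.811  0.343  0.963 -0.552] [0.68412045 2.64164702 2.6925477 ] 0.024964811342596843
tilt 54.96771122162746 [[-0.333  0.914 -0.233]
 [-0.748 -0.406 -0.525]
 [-0.574 -0.     0.819]]
```

View pics/c4.png

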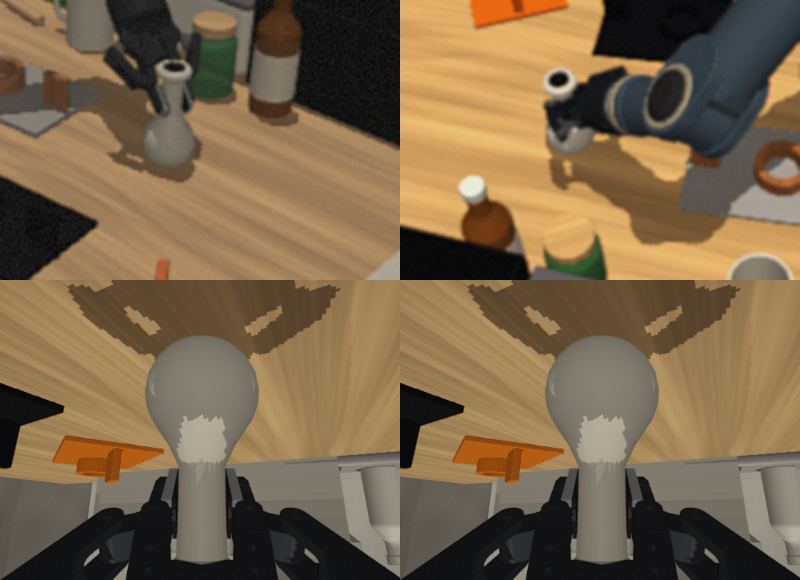

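```bash
cat >> h.py <<'E'
from scipy.optimize import least_squares
def carfit(f,x0,box=None,free=True,zmin=.008):
    im,d,W=load(f);C=im.astype(int)
    c0=np.array(x0[:3]);v=W-c0;
    k=(W[...,2]>zmin)&(C.max(2)-C.min(2)<40)&(C.min(2)>55)&(np.linalg.norm(v[...,:2],axis=-1)<.05)&(v[...,2]<.115)&(v[...,2]>-.04)
    if box: S=np.zeros(d.shape,bool);S[box[1]:box[3],box[0]:box[2]]=1;k&=S
    P=W[k]
    def res(x):
        a=np.array([x[3],x[4],1.]);a/=np.linalg.norm(a);v=P-x[:3];s=v@a*1e3;r=np.linalg.norm(v-np.outer(v@a,a),axis=1)*1e3
        nb=np.abs(np.linalg.norm(v,axis=1)*1e3-34);nk=np.hypot(np.clip(np.abs(s-62)-28,0,None),r-13);lp=np.hypot(np.clip(np.abs(s-98)-8,0,None),r-22)
        return np.r_[np.minimum(np.minimum.reduce([nb,nk,lp]),15)]
    r=least_squares(res,list(c0)+[0,0],loss='soft_l1',f_scale=1,x_scale=[.01,.01,.01,.1,.1],diff_step=1e-4)
    return len(P),r.x[:3].round(4),np.degrees(r.x[3:]).round(2),r.fun.mean().round(2)
E
python3 - <<'E'
from h import *
R,p=cur();g=p-.0187*R.as_matrix()[:,0];print('grip',g)
B0=[.5532,-.2399,.034]
print(carfit('w4',B0,(200,70,365,395)));print(carfit('s4',B0,(340,190,382,260)));print(carfit('sc4',B0))
E
```

```text
grip [ 0.55213403 -0.24145438  0.09502152]
(32509, array([ 0.5538, -0.2396,  0.0347]), array([-0.2 , -0.27]), np.float64(0.98))
(910, array([ 0.5517, -0.2386,  0.035 ]), array([-0.06, -0.85]), np.float64(2.78))
(346, array([ 0.5511, -0.2391,  0.036 ]), array([-0.59, -1.29]), np.float64(2.62))
```

Call:
{"api": "play_rows", "payload": {"plan": [[[0,0,0,-11.5,0,16.4,1],[0,0,0,-26,0,37,1],[0,0,0,-40,0,57,1],[0,0,0,-51.7,0,73.7,1],[0,0,0,-51.7,0,73.7,1]]]}}

```text
time_s: 6.48
eef_pos: [0.5465, -0.2546, 0.1766]
tcp_rot: [0.005, 0.614, -1.985]
contact_force: [-0.9, -0.1, -4.2]
width: 0.025
```

```bash
python3 - <<'E'
from h import *
s=sense();print(s['q'].round(3),s['contact_force'],s['width'])
R,p=cur();print(p)
snap('wrist','w5')
print(carfit('w5',p+np.array([.5538,-.2396,.0347])-[.5461,-.2555,.0842],(200,70,365,395)))
# yaw about carafe axis candidates
B=p+np.array([.5538,-.2396,.0347])-[.5461,-.2555,.0842]
D=np.array([.534,.0565,.145])  # ring bulb target, high
for yaw in [0,34,60]:
    Q=Rn.from_euler('z',yaw,degrees=True)
    print(yaw,row(Q*R,D+Q.apply(p-B),1))
E
```

```text
[-0.598  0.798  0.872  1.79   0.389  1.077 -0.479] [-0.85135116 -0.1244433  -4.22834419] 0.024980025218940105
[ 0.54645756 -0.25460855  0.17659474]
(32223, array([ 0.5539, -0.2397,  0.127 ]), array([-0.08,  0.61]), np.float64(0.99))
0 [0.1, 0.0, 0.1, -225.1, -137.3, -134.4, 1]
34 [-19.5, 0.1, 27.9, -227.3, -127.4, -136.0, 1]
60 [-34.4, 0.2, 49.1, -231.9, -121.7, -139.2, 1]
```

Call:
{"api": "play_rows", "payload": {"plan": [[[-2,0,3,-23,-13,-14,1],[-5,0,7.2,-58,-32,-34,1],[-8.1,0,11.7,-95,-52,-56,1],[-11.3,0,16.2,-132,-73,-79,1],[-14.5,0,20.7,-169,-94,-101,1],[-17.5,0,25,-204,-114,-122,1],[-19.5,0,27.9,-227.3,-127.4,-136,1],[-19.5,0,27.9,-227.3,-127.4,-136,1],[-19.5,0,27.9,-227.3,-127.4,-136,1]]]}}

```text
time_s: 7.65
eef_pos: [0.5359, 0.038, 0.1934]
tcp_rot: [0.0, 0.61, -1.395]
contact_force: [0.3, -0.1, -3.7]
width: 0.0251
```

```bash
python3 - <<'E'
from h import *
s=sense();print(s['q'].round(3),s['contact_force'],s['width'])
R,p=cur();print(p,R.as_matrix().round(3))
snap('wrist','w6');snap('side','s6');snap('scene','sc6')
D=[.534,.0565,.145]
print(carfit('w6',D,(200,70,365,395)))
a=cv2.imread('pics/s6.png')[120:260,200:400];b=cv2.imread('pics/w6.png');c=cv2.imread('pics/sc6.png')[170:310,230:430]
cv2.imwrite('pics/c6.png',np.vstack([np.hstack([cv2.resize(a,(400,280)),cv2.resize(c,(400,280))]),np.hstack([cv2.resize(b,(400,300))]*2)]))
E
```

```text
[-1.188  0.635  0.815  1.974  0.555  1.053 -0.608] [ 0.27620509 -0.07940192 -3.6633361 ] 0.02512325277347273
[0.53590266 0.03802728 0.19342928] [[ 0.144  0.985  0.1  ]
 [-0.807  0.175 -0.564]
 [-0.573  0.     0.82 ]]
(32283, array([0.5335, 0.0541, 0.1438]), array([-0.28,  0.75]), np.float64(1.02))
```

View pics/c6.png

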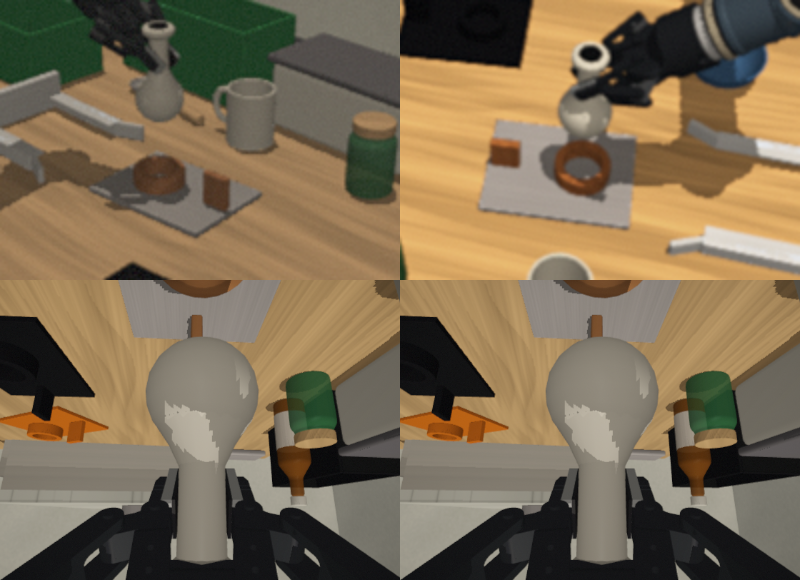

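View pics/s6.png

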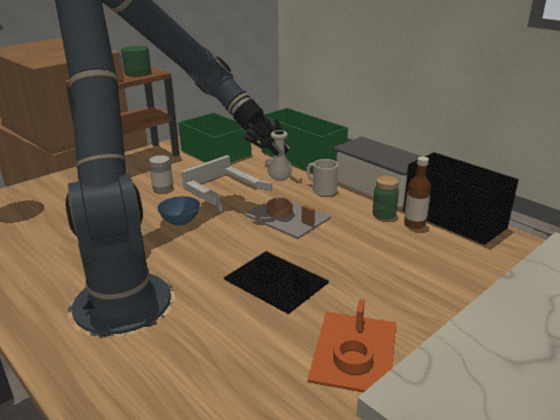

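View pics/sc6.png

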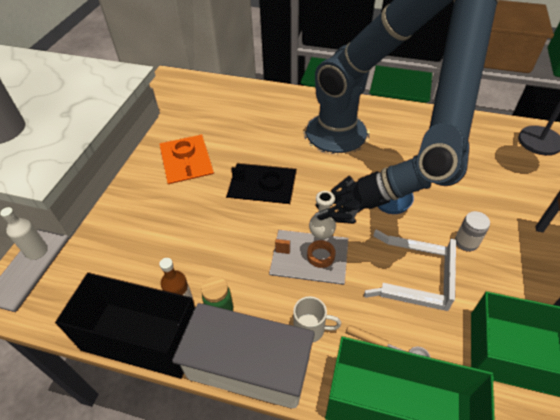

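```bash
python3 - <<'E'
from h import *
for f in ['wrist0','scene0','side0','w6','s6','sc6']:
    im,d,W=load(f);C=im.astype(int);o=(C[...,0]-C[...,2]>35)
    k=o&(W[...,2]>.029)&(W[...,2]<.039)&(W[...,1]>.01)&(W[...,1]<.1)&(W[...,0]>.49)&(W[...,0]<.58);P=W[k]
    r=least_squares(lambda c:(np.abs(np.hypot(P[:,0]-c[0],P[:,1]-c[1])-.032)-.003).clip(0),[.534,.056],x_scale=.01,diff_step=1e-4,loss='soft_l1',f_scale=.002)
    print(f,len(P),r.x.round(4),P[:,2].mean().round(4))
for f in ['s6','sc6']: print(carfit(f,[.5335,.0541,.1438]))
R,p=cur()
for dz in [-.05,-.075,-.0858]: print(row(R,p+[.0008,.0024,dz],1))
E
```

```text
wrist0 3096 [0.5353 0.0567] 0.0337
scene0 321 [0.5338 0.0571] 0.0342
side0 185 [0.5297 0.0542] 0.0333
w6 1794 [0.5338 0.0585] 0.0335
s6 153 [0.5286 0.0533] 0.0334
sc6 297 [0.5342 0.0567] 0.0343
(725, array([0.5312, 0.0542, 0.1446]), array([-0.23,  0.29]), np.float64(2.78))
(699, array([0.5315, 0.0541, 0.1456]), array([-0.05, -0.19]), np.float64(2.56))
[0.0, 0.0, 0.0, 26.8, 1.1, -42.3, 1]
[0.0, 0.0, 0.0, 41.1, 1.1, -62.8, 1]
[0.0, 0.0, 0.0, 47.3, 1.1, -71.6, 1]
```

```bash
python3 - <<'E'
from h import *
R,p=cur()
for dz in [-.02,-.045,-.07]: print(row(R,p+[.0013,.0026,dz],1))
E
```

```text
[0.0, 0.0, 0.0, 9.5, 1.7, -17.7, 1]
[0.0, 0.0, 0.0, 23.9, 1.7, -38.2, 1]
[0.0, 0.0, 0.0, 38.2, 1.7, -58.7, 1]
```

Call:
{"api": "play_rows", "payload": {"plan": [[[0,0,0,9.5,1.7,-17.7,1],[0,0,0,16,1.7,-27,1],[0,0,0,23.9,1.7,-38.2,1],[0,0,0,31,1.7,-48,1],[0,0,0,38.2,1.7,-58.7,1],[0,0,0,38.2,1.7,-58.7,1],[0,0,0,38.2,1.7,-58.7,1]]]}}

```text
time_s: 8.68
eef_pos: [0.5379, 0.0414, 0.1239]
tcp_rot: [0.002, 0.611, -1.393]
contact_force: [0.1, -0.1, -2.7]
width: 0.0251
```

```bash
python3 - <<'E'
from h import *
s=sense();print(s['contact_force'],s['width'])
R,p=cur();print(p)
snap('wrist','w7');snap('side','s7');snap('scene','sc7')
for f in ['w7','s7','sc7']:
    im,d,W=load(f);C=im.astype(int);o=(C[...,0]-C[...,2]>35)
    k=o&(W[...,2]>.029)&(W[...,2]<.039)&(W[...,1]>.01)&(W[...,1]<.1)&(W[...,0]>.49)&(W[...,0]<.58);P=W[k]
    r=least_squares(lambda c:(np.abs(np.hypot(P[:,0]-c[0],P[:,1]-c[1])-.032)-.003).clip(0),[.534,.056],x_scale=.01,diff_step=1e-4,loss='soft_l1',f_scale=.002)
    print(f,len(P),r.x.round(4),P[:,2].mean().round(4),carfit(f,[.535,.0567,.075],(200,70,365,395) if f=='w7' else None,zmin=.04))
a=cv2.imread('pics/s7.png')[150:255,220:360];b=cv2.imread('pics/w7.png');c=cv2.imread('pics/sc7.png')[180:285,260:400]
cv2.imwrite('pics/c7.png',np.vstack([np.hstack([cv2.resize(a,(400,300)),cv2.resize(c,(400,300))]),np.hstack([cv2.resize(b,(400,300))]*2)]))
E
```

```text
[ 0.1047623  -0.07864347 -2.71358706] 0.025089038459198187
[0.53792602 0.04142172 0.12394845]
w7 7070 [0.5337 0.0588] 0.0333 (32303, array([0.5356, 0.0576, 0.0744]), array([-0.32,  0.65]), np.float64(1.01))
s7 119 [0.5285 0.0537] 0.033 (689, array([0.5334, 0.0581, 0.075 ]), array([-0.23,  0.31]), np.float64(2.93))
sc7 177 [0.5342 0.0567] 0.034 (645, array([0.5331, 0.0582, 0.076 ]), array([-0.04,  0.08]), np.float64(2.82))
```

View pics/c7.png

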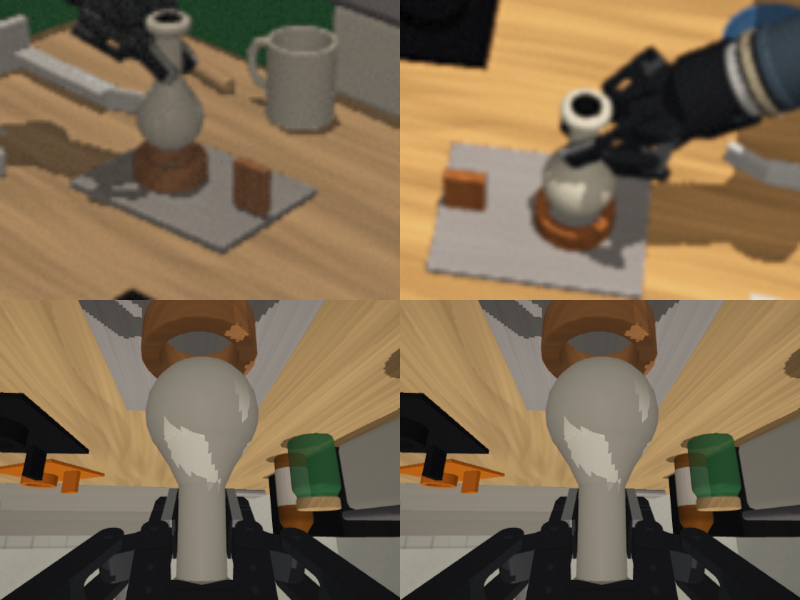

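Call:
{"api": "play_rows", "payload": {"plan": [[[0,0,0,3.5,-1.1,-4,1],[0,0,0,5.5,-1.1,-7,1],[0,0,0,7.5,-1.1,-10,1],[0,0,0,9.1,-1.1,-12,1],[0,0,0,10,-1.1,-13.2,1],[0,0,0,10.8,-1.1,-14.4,1],[0,0,0,10.8,-1.1,-14.4,1]]]}}

```text
time_s: 9.7
eef_pos: [0.5366, 0.0402, 0.1061]
tcp_rot: [0.001, 0.61, -1.394]
contact_force: [-0.3, -0.2, -0.3]
width: 0.0249
```

```bash
python3 - <<'E'
from h import *
s=sense();print(s['contact_force'],s['width'],s['eef_pos'])
snap('wrist','w8')
print(carfit('w8',[.535,.0567,.056],(200,70,365,395),zmin=.04))
E
```

```text
[-0.25392047 -0.15168182 -0.30874483] 0.024898346323236807 [0.53662886 0.04022042 0.10608315]
(31578, array([0.5343, 0.0564, 0.0566]), array([-0.31,  0.69]), np.float64(1.02))
```

Call:
{"api": "play_rows", "payload": {"plan": [[[0,0,0,0.3,0,-0.4,1],[0,0,0,0.3,0,-0.4,0.3],[0,0,0,0.3,0,-0.4,0.0],[0,0,0,0.3,0,-0.4,-0.5],[0,0,0,0.3,0,-0.4,-1],[0,0,0,0.3,0,-0.4,-1],[0,0,0,0.3,0,-0.4,-1],[0,0,0,0.3,0,-0.4,-1]]]}}

```text
time_s: 10.75
eef_pos: [0.5368, 0.0407, 0.1052]
tcp_rot: [0.002, 0.611, -1.393]
contact_force: [0.8, -0.0, 0.2]
width: 0.0855
```

```bash
python3 - <<'E'
from h import *
s=sense();print(s['contact_force'],s['width'],s['eef_pos'])
snap('wrist','w9');snap('side','s9');snap('scene','sc9')
print(carfit('w9',[.5345,.0565,.056],(180,70,385,395),zmin=.04),carfit('s9',[.5345,.0565,.056],zmin=.04),carfit('sc9',[.5345,.0565,.056],zmin=.04))
a=cv2.imread('pics/s9.png')[150:255,220:360];b=cv2.imread('pics/w9.png');c=cv2.imread('pics/sc9.png')[180:285,260:400]
cv2.imwrite('pics/c9.png',np.vstack([np.hstack([cv2.resize(a,(400,300)),cv2.resize(c,(400,300))]),np.hstack([cv2.resize(b,(400,300))]*2)]))
E
```

```text
[ 0.80055946 -0.00172339  0.19175673] 0.08546639580474664 [0.53677478 0.04071188 0.10516856]
(29851, array([0.5341, 0.0562, 0.0565]), array([-0.67,  0.29]), np.float64(0.72)) (680, array([0.5324, 0.0571, 0.0576]), array([-0.92, -0.08]), np.float64(3.0)) (627, array([0.5318, 0.0574, 0.0581]), array([-0.5 , -1.18]), np.float64(3.5))
```

View pics/c9.png

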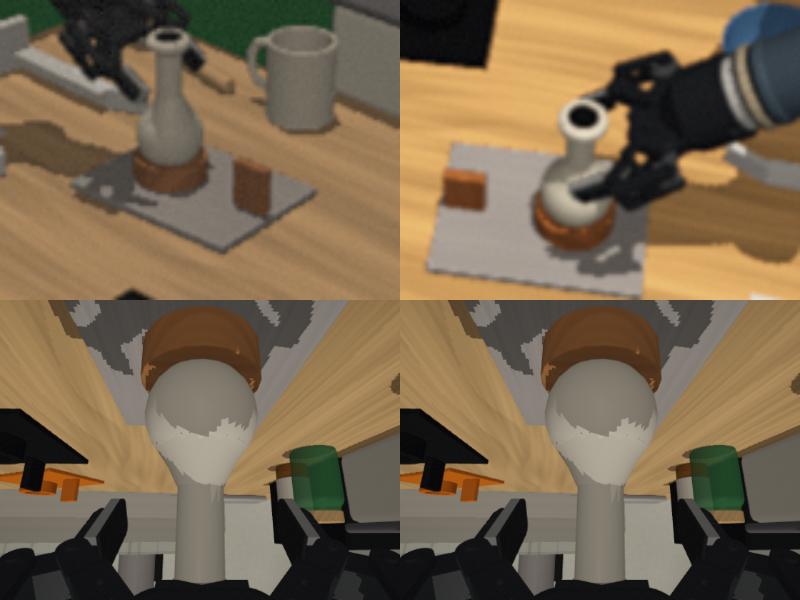

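```bash
python3 - <<'E'
from h import *
R,p=cur();b=(R,p);x=R.as_matrix()[:,0]
A=p-.12*x;print(A);A2=A+[0,0,.15]
tx=np.array([-.1045,.9945,0]);t=np.radians(25)
RF=toolR(tx*np.sin(t)-Z*np.cos(t),[.9945,.1045,0])
print(row(R,A,-1),row(R,A2,-1))
rel=(R.inv()*RF).as_rotvec();print(np.degrees(rel))
xf=RF.as_matrix()[:,0]
F=np.array([.5454,-.0476,.040]);tf=F+.0187*xf;print('fin tcp',tf)
Bp=tf-.22*xf;print(Bp,row(RF,Bp,-1,b))
for f in [.33,.66]:
    print(row(R*Rn.from_rotvec(rel*f),A2*(1-f)+Bp*f+[0,0,.05],-1,b))
E
```

```text
[0.51935027 0.1374489  0.17398152]
[0.0, 0.0, 0.0, -120.0, 0.0, -0.0, -1] [0.0, 0.0, 0.0, -206.0, 0.2, 122.9, -1]
[ 4.32114182 79.9640911  -1.24536355]
fin tcp [ 0.54457414 -0.03974047  0.02305197]
[ 0.55429017 -0.13220553  0.22244056] [4.3, 80.0, -1.2, 74.7, -13.0, 195.5, -1]
[1.4, 26.4, -0.4, -142.1, -4.1, 187.8, -1]
[2.9, 52.8, -0.8, -49.4, -8.4, 211.8, -1]
```

Call:
{"api": "play_rows", "payload": {"plan": [[[0,0,0,-10,0,0,-1],[0,0,0,-30,0,0,-1],[0,0,0,-60,0,0,-1],[0,0,0,-90,0,0,-1],[0,0,0,-120,0,0,-1],[0,0,0,-150,0,40,-1],[0,0,0,-180,0,82,-1],[0,0,0,-206,0,123,-1],[0,0,0,-206,0,123,-1]]]}}

```text
time_s: 12.02
eef_pos: [0.5204, 0.1375, 0.3274]
tcp_rot: [0.009, 0.615, -1.389]
contact_force: [0.2, 0.6, -1.3]
width: 0.0854
```

```bash
python3 - <<'E'
from h import *
R,p=cur();b=(R,p);print(sense()['q'].round(3),p)
snap('scene','sc10');snap('side','s10');print(carfit('s10',[.5345,.0565,.056],zmin=.04),carfit('sc10',[.5345,.0565,.056],zmin=.04))
tx=np.array([-.1045,.9945,0]);t=np.radians(25)
RF=toolR(tx*np.sin(t)-Z*np.cos(t),[.9945,.1045,0])
rel=(R.inv()*RF).as_rotvec();xf=RF.as_matrix()[:,0]
F=np.array([.5454,-.0476,.040]);tf=F+.0187*xf;Bp=tf-.22*xf
for f in [.15,.3,.45,.6,.75,.9,1]:
    print(row(R*Rn.from_rotvec(rel*f),p*(1-f)+Bp*f+[0,0,.05*(f<.95)],-1,b))
E
```

```text
[-1.339  0.495  0.828  1.767  0.536  1.419 -0.527] [0.52042484 0.13750512 0.32741645]
(642, array([0.5315, 0.0569, 0.057 ]), array([-0.31, -0.1 ]), np.float64(2.37)) (673, array([0.5316, 0.0569, 0.0582]), array([-0.62,  0.13]), np.float64(2.09))
[0.6, 12.0, -0.2, 13.5, -1.8, 51.5, -1]
[1.3, 23.9, -0.5, 55.8, -4.1, 62.2, -1]
[1.9, 35.9, -0.7, 98.1, -6.3, 72.8, -1]
[2.5, 47.8, -1.0, 140.5, -8.5, 83.5, -1]
[3.1, 59.8, -1.2, 182.8, -10.8, 94.1, -1]
[3.8, 71.7, -1.4, 225.1, -13.0, 104.8, -1]
[4.2, 79.7, -1.6, 282.2, -14.8, 71.1, -1]
```

View pics/sc10.png

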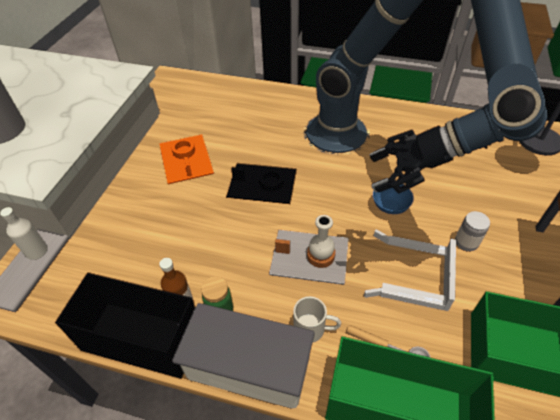

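Call:
{"api": "play_rows", "payload": {"plan": [[[0.3,6,-0.1,0,0,40,-1],[0.6,12,-0.2,13.5,-1.8,51.5,-1],[1,18,-0.3,35,-3,57,-1],[1.3,23.9,-0.5,55.8,-4.1,62.2,-1],[1.9,35.9,-0.7,98.1,-6.3,72.8,-1],[2.5,47.8,-1,140.5,-8.5,83.5,-1],[3.1,59.8,-1.2,182.8,-10.8,94.1,-1],[3.8,71.7,-1.4,225.1,-13,104.8,-1],[4.2,79.7,-1.6,245,-14,100,-1],[4.2,79.7,-1.6,282.2,-14.8,71.1,-1],[4.2,79.7,-1.6,282.2,-14.8,71.1,-1],[4.2,79.7,-1.6,282.2,-14.8,71.1,-1]]]}}

```text
time_s: 13.62
eef_pos: [0.5529, -0.1317, 0.2205]
tcp_rot: [-3.126, 1.139, 1.691]
contact_force: [-0.1, -0.8, 0.3]
width: 0.0851
```

```bash
python3 - <<'E'
from h import *
R,p=cur();b=(R,p);print(sense()['q'].round(3),p,R.as_matrix()[:,0])
snap('wrist','w11')
im,d,W=load('w11');C=im.astype(int);o=(C[...,0]-C[...,2]>45)
k=o&(W[...,2]>.054)&(W[...,2]<.064)&(np.abs(W[...,0]-.545)<.03)&(np.abs(W[...,1]+.048)<.04);Q=W[k];print('fin',len(Q),cv2.minAreaRect((Q[:,:2]*1e3).astype(np.float32)))
k=(W[...,2]>.004)&(W[...,2]<.014)&(C.max(2)-C.min(2)<30)&(W[...,0]<.64)&(W[...,0]>.44)&(W[...,1]>-.1)&(W[...,1]<.15)
Q=(W[k][:,:2]*1e3).astype(np.float32);print(len(Q),cv2.minAreaRect(Q))
print(carfit('w11',[.5345,.0565,.056],zmin=.04))
E
```

```text
[-0.164  0.501  0.739  1.735 -0.674  1.39   0.913] [ 0.55291014 -0.13169262  0.22052983] [-0.05036982  0.41577426 -0.90807194]
fin 547 ((544.7958374023438, -47.680419921875), (11.113446235656738, 39.946693420410156), 6.161218166351318)
18375 ((537.09765625, 26.840057373046875), (149.59854125976562, 200.81173706054688), 5.930210590362549)
(5488, array([0.534 , 0.0566, 0.0567]), array([-0.67,  0.58]), np.float64(1.26))
```

View pics/w11.png

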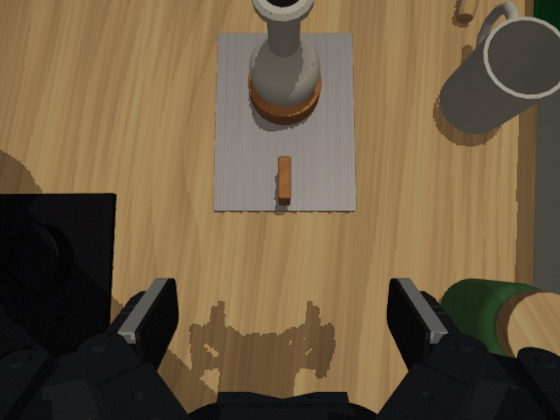

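```bash
python3 - <<'E'
from h import *
R,p=cur();b=(R,p)
tx=np.array([-.1045,.9945,0]);t=np.radians(25)
RF=toolR(tx*np.sin(t)-Z*np.cos(t),[.9945,.1045,0]);xf=RF.as_matrix()[:,0]
tf=np.array([.545,-.0477,.040])+.0187*xf;print(tf)
for k in [.15,.08,.03,0]:print(row(RF,tf-k*xf,-1,b))
E
```

```text
[ 0.54417414 -0.03984047  0.02305197]
[0.0, 0.3, 0.3, 68.7, 0.8, 0.1, -1]
[0.0, 0.3, 0.3, 138.7, 1.1, -0.2, -1]
[0.0, 0.3, 0.3, 188.7, 1.4, -0.5, -1]
[0.0, 0.3, 0.3, 218.7, 1.6, -0.6, -1]
```

Call:
{"api": "play_rows", "payload": {"grip_force": 60, "plan": [[[0,0.3,0.3,34,0.8,0,-1],[0,0.3,0.3,69,0.8,0,-1],[0,0.3,0.3,105,1,0,-1],[0,0.3,0.3,139,1.1,-0.2,-1],[0,0.3,0.3,165,1.3,-0.4,-1],[0,0.3,0.3,189,1.4,-0.5,-1],[0,0.3,0.3,204,1.5,-0.6,-1],[0,0.3,0.3,218.7,1.6,-0.6,-1],[0,0.3,0.3,218.7,1.6,-0.6,-1],[0,0.3,0.3,218.7,1.6,-0.6,-1]]]}}

```text
time_s: 14.92
eef_pos: [0.5439, -0.0421, 0.0225]
tcp_rot: [-3.141, 1.135, 1.673]
contact_force: [0.3, 0.6, 0.4]
width: 0.0853
```

```bash
python3 - <<'E'
from h import *
s=sense();R,p=cur();print(p,s['contact_force'])
snap('wrist','w12');snap('side','s12')
a=cv2.imread('pics/s12.png')[150:255,220:360];b=cv2.imread('pics/w12.png')
cv2.imwrite('pics/c12.png',np.hstack([cv2.resize(a,(400,300)),cv2.resize(b,(400,300))]))
E
```

```text
[ 0.54385744 -0.04209569  0.02247579] [0.25315359 0.56331414 0.43153484]
```

View pics/c12.png

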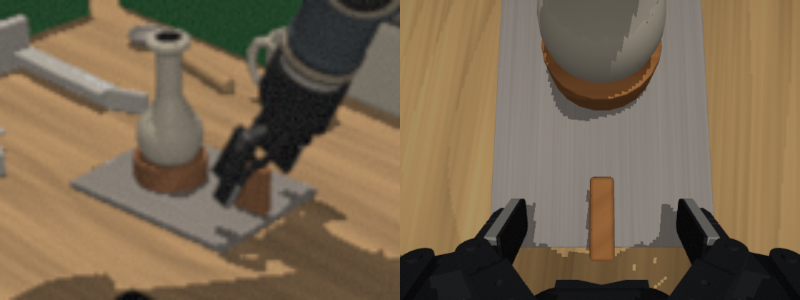

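Call:
{"api": "play_rows", "payload": {"grip_force": 50, "plan": [[[0,0,0,0,0,0,0.2],[0,0,0,0,0,0,0.4],[0,0,0,0,0,0,0.5],[0,0,0,0,0,0,0.6],[0,0,0,0,0,0,0.7],[0,0,0,0,0,0,0.8],[0,0,0,0,0,0,1],[0,0,0,0,0,0,1],[0,0,0,0,0,0,1]]]}}

```text
time_s: 16.15
eef_pos: [0.5436, -0.0414, 0.0221]
tcp_rot: [-3.14, 1.134, 1.675]
contact_force: [0.8, -0.4, 0.5]
width: 0.0111
```

```bash
python3 - <<'E'
from h import *
s=sense();R,p=cur();b=(R,p);print(p,s['contact_force'],s['width'],s['q'].round(3))
snap('wrist','w13')
im,d,W=load('w13');C=im.astype(int)
k=(W[...,2]>.004)&(W[...,2]<.014)&(C.max(2)-C.min(2)<30)&(W[...,0]<.64)&(W[...,0]>.44)&(W[...,1]>-.1)&(W[...,1]<.15)
Q=(W[k][:,:2]*1e3).astype(np.float32);print(len(Q),cv2.minAreaRect(Q))
print(carfit('w13',[.5345,.0565,.056],zmin=.04))
E
```

```text
[ 0.54361798 -0.04144042  0.02214462] [ 0.8276659  -0.41404559  0.51641743] 0.011080356536644147 [-0.197  0.699  0.579  1.959 -0.931  1.03   1.09 ]
67105 ((537.8900756835938, 16.8818359375), (150.33436584472656, 178.1450653076172), 5.9586663246154785)
(17260, array([0.5337, 0.0571, 0.0568]), array([  6.38, -61.82]), np.float64(0.64))
```

```bash
python3 - <<'E'
from h import *
for f in ['sc10','s10']:
    im,d,W=load(f);C=im.astype(int);g=(C.max(2)-C.min(2)<40)
    m=g&(W[...,2]>.018)&(W[...,2]<.032)
    a=W[m&(W[...,1]>.23)&(W[...,1]<.36)&(W[...,0]>.42)&(W[...,0]<.64)]
    print(f,'z',np.median(a[:,2]))
    for lo,hi,nm in [(.42,.47,'L'),(.57,.64,'R')]:
        e=[]
        for y in np.arange(.23,.36,.01):
            s=a[(np.abs(a[:,1]-y)<.005)&(a[:,0]>lo)&(a[:,0]<hi)][:,0]
            if len(s)>5:e.append((y,s.min(),s.max()))
        e=np.array(e);print(nm,'slope deg',np.degrees(np.polyfit(e[:,0],e[:,1],1)[0]),np.degrees(np.polyfit(e[:,0],e[:,2],1)[0]),np.median(e[:,1:],axis=0))
    st=W[g&(W[...,2]>.03)&(W[...,2]<.056)&(W[...,1]>.36)&(W[...,1]<.4)&(W[...,0]>.42)&(W[...,0]<.62)]
    pf=np.polyfit(st[:,0],st[:,1],1);print('stop',len(st),np.degrees(pf[0]),np.polyval(pf,.52))
    k=(W[...,2]>.003)&(W[...,2]<.014)&(C.max(2)-C.min(2)<30)&(W[...,0]<.64)&(W[...,0]>.44)&(W[...,1]>-.1)&(W[...,1]<.15)
    Q=(W[k][:,:2]*1e3).astype(np.float32);print('tray',len(Q),cv2.minAreaRect(Q))
E
```

```text
sc10 z 0.024493142570934157
L slope deg -0.36945564230547445 -0.21532872653692267 [0.42713554 0.45510932]
R slope deg -0.6442708067491782 0.03081412435682992 [0.58331537 0.61095992]
stop 181 1.5864883856377523 0.3831158682257692
tray 2240 ((535.6209106445312, 26.2860107421875), (153.6795654296875, 197.59609985351562), 6.263528347015381)
s10 z 0.0239052258450273
L slope deg -0.19093860554423214 -1.1967616720523553 [0.42333848 0.45337469]
R slope deg -0.3232089785714123 -0.24724933158386048 [0.57923227 0.6052829 ]
stop 350 0.5069721821735725 0.3835931492681971
tray 1191 ((530.4395141601562, 25.132972717285156), (152.86512756347656, 205.0552978515625), 6.668005466461182)
```

```bash
cat >> h.py <<'E'
def trayrows(start,goal,n,hand=1,dz=0):
    # start/goal: (cx,cy,yawdeg) of tray; rigid with tool
    R,p=cur();b=(R,p);out=[];s=np.array(start,float);g=np.array(goal,float)
    for i in range(1,n+1):
        f=i/n;f=3*f*f-2*f**3;c=s+(g-s)*f;D=Rn.from_euler('z',c[2]-s[2],degrees=True)
        o=np.array([s[0],s[1],p[2]]);out.append(row(D*R,np.array([c[0],c[1],p[2]+dz*f])+D.apply(p-o),hand,b))
    return out
E
python3 - <<'E'
from h import *
for r in trayrows((.5372,.0268,96),(.522,.032,90.3),10):print(r)
E
```

```text
[0.1, 0.0, 0.1, 0.1, -0.6, -0.2, 1]
[0.5, 0.0, 0.3, 0.3, -2.2, -0.6, 1]
[1.1, 0.0, 0.5, 0.6, -4.6, -1.3, 1]
[1.8, 0.0, 0.8, 1.0, -7.5, -2.2, 1]
[2.6, 0.0, 1.2, 1.5, -10.7, -3.2, 1]
[3.3, 0.0, 1.6, 1.9, -13.9, -4.1, 1]
[4.0, 0.0, 1.9, 2.3, -16.8, -5.0, 1]
[4.6, 0.0, 2.2, 2.7, -19.2, -5.8, 1]
[5.0, 0.0, 2.3, 2.9, -20.8, -6.3, 1]
[5.2, 0.0, 2.4, 3.0, -21.4, -6.5, 1]
```

Call:
{"api": "play_rows", "payload": {"plan": [[[0.1,0,0.1,0.1,-0.6,-0.2,1],[0.5,0,0.3,0.3,-2.2,-0.6,1],[1.1,0,0.5,0.6,-4.6,-1.3,1],[1.8,0,0.8,1,-7.5,-2.2,1],[2.6,0,1.2,1.5,-10.7,-3.2,1],[3.3,0,1.6,1.9,-13.9,-4.1,1],[4,0,1.9,2.3,-16.8,-5,1],[4.6,0,2.2,2.7,-19.2,-5.8,1],[5,0,2.3,2.9,-20.8,-6.3,1],[5.2,0,2.4,3,-21.4,-6.5,1],[5.2,0,2.4,3,-21.4,-6.5,1]]]}}

```text
time_s: 17.58
eef_pos: [0.5212, -0.0364, 0.0221]
tcp_rot: [-3.138, 1.134, 1.578]
contact_force: [3.5, -2.3, 0.0]
width: 0.0111
```

```bash
python3 - <<'E'
from h import *
s=sense();R,p=cur();print(p,s['tcp_rot'],s['contact_force'],s['q'].round(3))
for n,f in [('wrist','w14'),('scene','sc14'),('side','s14')]:
    snap(n,f);im,d,W=load(f);C=im.astype(int)
    k=(W[...,2]>.004)&(W[...,2]<.014)&(C.max(2)-C.min(2)<30)&(W[...,0]<.64)&(W[...,0]>.42)&(W[...,1]>-.1)&(W[...,1]<.15)
    if n=='side': continue
    Q=W[k];print(len(Q),cv2.minAreaRect((Q[:,:2]*1e3).astype(np.float32)))
    e=[(y,*np.percentile(Q[np.abs(Q[:,1]-y)<.005][:,0],[.5,99.5])) for y in np.arange(-.02,.11,.02)];e=np.array(e)
    print(np.degrees(np.polyfit(e[:,0],e[:,1:],1)[0]),e[:,1:].mean(0),e[:,1:].mean())
for f in ['sc14','s14']:print(carfit(f,[.521,.0615,.056],zmin=.04))
E
```

```text
[ 0.52122883 -0.03639369  0.02213931] [-3.13756324  1.13391507  1.57754684] [ 3.45790372 -2.27977664  0.04237286] [-0.194  0.658  0.568  2.041 -0.975  0.968  1.058]
67130 ((521.4428100585938, 22.187423706054688), (150.39236450195312, 178.58949279785156), 0.14063818752765656)
[-0.39980947  0.19193608] [0.4475536  0.59544049] 0.5214970447366577
2178 ((522.0758056640625, 30.673065185546875), (197.2884521484375, 150.3360595703125), 89.96304321289062)
[8.78433695e+00 1.68547635e-03] [0.47648261 0.59513341] 0.5358080086981248
(661, array([0.5194, 0.0622, 0.058 ]), array([-0.84,  0.17]), np.float64(1.99))
(652, array([0.5195, 0.0625, 0.0569]), array([-0.48,  0.04]), np.float64(2.31))
```

View pics/sc14.png

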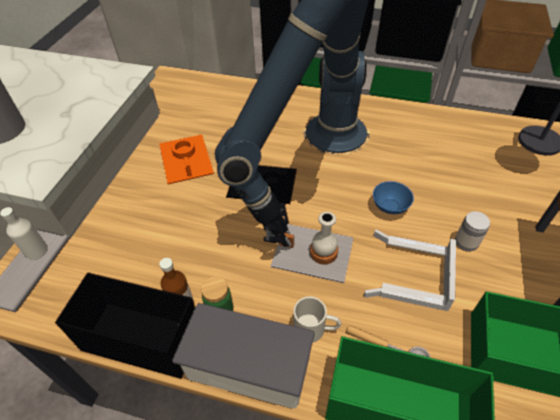

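View pics/w14.png

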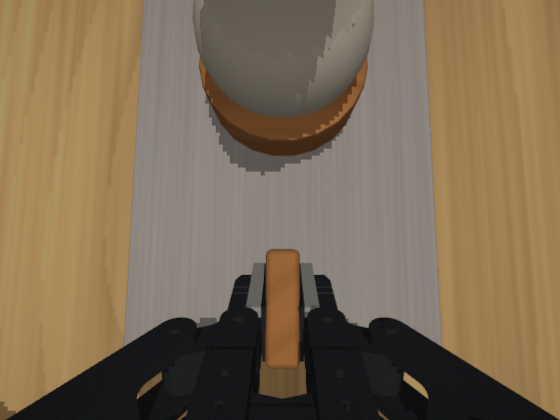

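```bash
python3 - <<'E'
from h import *
for r in trayrows((.5217,.032,90.1),(.5197,.072,90.3),9):print(r)
E
```

```text
[-0.0, -0.0, -0.0, 0.6, -0.1, -1.2, 1]
[-0.0, -0.0, -0.0, 2.1, -0.2, -4.6, 1]
[-0.0, -0.0, -0.0, 4.4, -0.4, -9.4, 1]
[-0.1, -0.0, -0.0, 7.1, -0.7, -15.1, 1]
[-0.1, -0.0, -0.0, 9.9, -1.0, -21.1, 1]
[-0.1, -0.0, -0.1, 12.5, -1.2, -26.8, 1]
[-0.2, -0.0, -0.1, 14.8, -1.4, -31.7, 1]
[-0.2, -0.0, -0.1, 16.3, -1.6, -35.0, 1]
[-0.2, -0.0, -0.1, 16.9, -1.6, -36.2, 1]
```

Call:
{"api": "play_rows", "payload": {"plan": [[[0,0,0,0.6,-0.1,-1.2,1],[0,0,0,2.1,-0.2,-4.6,1],[0,0,0,4.4,-0.4,-9.4,1],[-0.1,0,0,7.1,-0.7,-15.1,1],[-0.1,0,0,9.9,-1,-21.1,1],[-0.1,0,-0.1,12.5,-1.2,-26.8,1],[-0.2,0,-0.1,14.8,-1.4,-31.7,1],[-0.2,0,-0.1,16.3,-1.6,-35,1],[-0.2,0,-0.1,16.9,-1.6,-36.2,1],[-0.2,0,-0.1,16.9,-1.6,-36.2,1]]]}}

```text
time_s: 18.98
eef_pos: [0.5189, 0.001, 0.0221]
tcp_rot: [-3.136, 1.137, 1.581]
contact_force: [0.9, -6.6, 4.7]
width: 0.0117
```

```bash
python3 - <<'E'
from h import *
s=sense();R,p=cur();print(p,s['tcp_rot'],s['contact_force'])
for n,f in [('wrist','w15'),('scene','sc15'),('side','s15')]: snap(n,f)
im,d,W=load('sc15');C=im.astype(int)
k=(W[...,2]>.004)&(W[...,2]<.014)&(C.max(2)-C.min(2)<30)&(W[...,0]<.64)&(W[...,0]>.42)&(W[...,1]>-.1)&(W[...,1]<.176)
Q=W[k];print(len(Q),cv2.minAreaRect((Q[:,:2]*1e3).astype(np.float32)))
for f in ['sc15','s15']:print(carfit(f,[.5195,.1015,.056],zmin=.04))
c=cv2.imread('pics/sc15.png')[210:320,270:470];cv2.imwrite('pics/c15.png',cv2.resize(c,None,fx=4,fy=4,interpolation=cv2.INTER_CUBIC))
E
```

```text
[0.51886152 0.00098739 0.02209789] [-3.13633146  1.13715733  1.58117687] [ 0.94114673 -6.57228142  4.70909292]
2172 ((518.9885864257812, 68.42379760742188), (151.57052612304688, 196.4799041748047), 0.1321326047182083)
(673, array([0.5167, 0.0995, 0.0579]), array([-1.  ,  0.32]), np.float64(1.96))
(624, array([0.5169, 0.1   , 0.0577]), array([-0.54,  0.04]), np.float64(2.28))
```

View pics/c15.png

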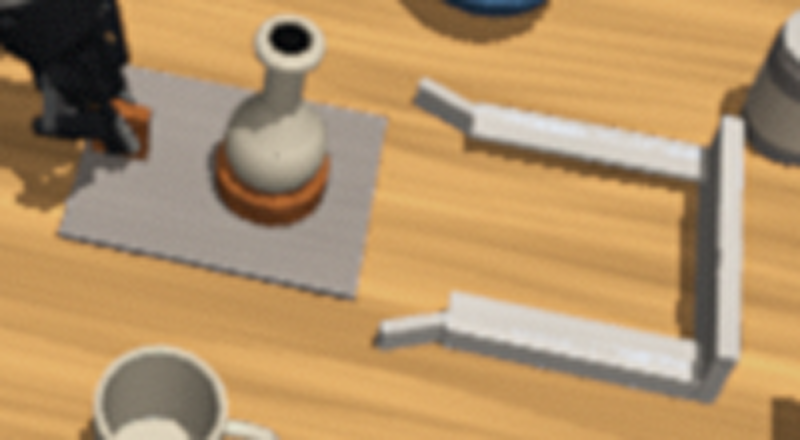

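```bash
python3 - <<'E'
from h import *
for r in trayrows((.5192,.0695,90.3),(.519,.145,90.3),14):print(r)
E
```

```text
[0.0, 0.0, 0.0, 0.5, 0.0, -1.0, 1]
[0.0, 0.0, 0.0, 1.8, 0.0, -3.8, 1]
[0.0, 0.0, 0.0, 3.7, 0.0, -8.1, 1]
[0.0, 0.0, 0.0, 6.3, 0.0, -13.6, 1]
[0.0, 0.0, 0.0, 9.3, 0.1, -20.0, 1]
[0.0, 0.0, 0.0, 12.5, 0.1, -27.0, 1]
[0.0, 0.0, 0.0, 15.9, 0.1, -34.3, 1]
[0.0, 0.0, 0.0, 19.2, 0.1, -41.5, 1]
[0.0, 0.0, 0.0, 22.5, 0.2, -48.5, 1]
[0.0, 0.0, 0.0, 25.4, 0.2, -54.9, 1]
[0.0, 0.0, 0.0, 28.0, 0.2, -60.4, 1]
[0.0, 0.0, 0.0, 30.0, 0.2, -64.7, 1]
[0.0, 0.0, 0.0, 31.3, 0.2, -67.5, 1]
[0.0, 0.0, 0.0, 31.7, 0.2, -68.5, 1]
```

Call:
{"api": "play_rows", "payload": {"plan": [[[0,0,0,0.5,0,-1,1],[0,0,0,1.8,0,-3.8,1],[0,0,0,3.7,0,-8.1,1],[0,0,0,6.3,0,-13.6,1],[0,0,0,9.3,0.1,-20,1],[0,0,0,12.5,0.1,-27,1],[0,0,0,15.9,0.1,-34.3,1],[0,0,0,19.2,0.1,-41.5,1],[0,0,0,22.5,0.2,-48.5,1],[0,0,0,25.4,0.2,-54.9,1],[0,0,0,28,0.2,-60.4,1],[0,0,0,30,0.2,-64.7,1],[0,0,0,31.3,0.2,-67.5,1],[0,0,0,31.7,0.2,-68.5,1]]]}}

```text
time_s: 20.88
eef_pos: [0.5184, 0.0763, 0.0221]
tcp_rot: [-3.136, 1.137, 1.582]
contact_force: [-0.9, -7.2, 3.7]
width: 0.0115
```

```bash
python3 - <<'E'
from h import *
s=sense();R,p=cur();print(p,s['tcp_rot'],s['contact_force'],s['moment'],s['q'].round(2))
for n,f in [('scene','sc16'),('side','s16'),('wrist','w16')]: snap(n,f)
for f in ['sc16','s16']:print(carfit(f,[.5195,.172,.056],zmin=.04))
c=cv2.imread('pics/sc16.png')[200:320,290:490];c=cv2.resize(c,(400,240));b=cv2.resize(cv2.imread('pics/w16.png'),(400,300))[:240];cv2.imwrite('pics/c16.png',np.hstack([c,b]))
for r in trayrows((.5192,.14,90.3),(.5192,.145+.095,90.3),15):print(r)
E
```

```text
[0.51842747 0.07633222 0.02209707] [-3.13570403  1.13736509  1.58208606] [-0.88270082 -7.15694635  3.74748456] [-1.26565205 -0.21026581 -0.02674188] [-0.32  0.6   0.44  2.09 -1.01  0.83  0.89]
(694, array([0.516 , 0.1749, 0.0577]), array([-0.7 ,  0.27]), np.float64(1.9))
(600, array([0.5161, 0.1757, 0.0576]), array([-0.46,  0.06]), np.float64(2.34))
[0.0, -0.0, 0.0, 0.5, 0.0, -1.2, 1]
[0.0, -0.0, 0.0, 2.0, 0.0, -4.4, 1]
[0.0, -0.0, 0.0, 4.4, 0.1, -9.4, 1]
[0.0, -0.0, 0.0, 7.4, 0.1, -15.9, 1]
[0.0, -0.0, 0.0, 10.9, 0.2, -23.5, 1]
[0.0, -0.0, 0.0, 14.8, 0.2, -31.9, 1]
[0.0, -0.0, 0.0, 18.9, 0.3, -40.8, 1]
[0.0, -0.0, 0.0, 23.1, 0.3, -49.9, 1]
[0.0, -0.0, 0.0, 27.2, 0.4, -58.8, 1]
[0.0, -0.0, 0.0, 31.1, 0.4, -67.2, 1]
[0.0, -0.0, 0.0, 34.7, 0.5, -74.8, 1]
[0.0, -0.0, 0.0, 37.7, 0.5, -81.3, 1]
[0.0, -0.0, 0.0, 40.0, 0.6, -86.3, 1]
[0.0, -0.0, 0.0, 41.5, 0.6, -89.6, 1]
[0.0, -0.0, 0.0, 42.0, 0.6, -90.7, 1]
```

View pics/c16.png

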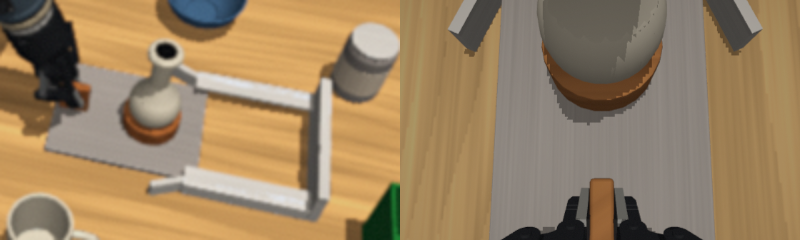

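Call:
{"api": "play_rows", "payload": {"plan": [[[0,0,0,0.5,0,-1.2,1],[0,0,0,2,0,-4.4,1],[0,0,0,4.4,0,-9.4,1],[0,0,0,7.4,0,-15.9,1],[0,0,0,10.9,0,-23.5,1],[0,0,0,14.8,0,-31.9,1],[0,0,0,18.9,0,-40.8,1],[0,0,0,23.1,0,-49.9,1],[0,0,0,27.2,0,-58.8,1],[0,0,0,31.1,0,-67.2,1],[0,0,0,34.7,0,-74.8,1],[0,0,0,37.7,0,-81.3,1],[0,0,0,40,0,-86.3,1],[0,0,0,41.5,0,-89.6,1],[0,0,0,42,0,-90.7,1]]]}}

```text
time_s: 22.9
eef_pos: [0.5176, 0.1761, 0.0221]
tcp_rot: [-3.135, 1.137, 1.583]
contact_force: [0.3, -8.7, 4.2]
width: 0.0115
```

```bash
python3 - <<'E'
from h import *
s=sense();R,p=cur();print(p,s['tcp_rot'],s['contact_force'],s['moment'],s['q'].round(2))
for n,f in [('scene','sc17'),('side','s17'),('wrist','w17')]: snap(n,f)
for f in ['sc17','s17']:print(carfit(f,[.5195,.275,.056],zmin=.04))
c=cv2.imread('pics/sc17.png')[200:320,290:490];c=cv2.resize(c,(400,240));b=cv2.resize(cv2.imread('pics/w17.png'),(400,300))[:240];cv2.imwrite('pics/c17.png',np.hstack([c,b]))
for r in trayrows((.519,.2446,90.3),(.519,.2446+.028,90.3),8):print(r)
E
```

```text
[0.51763923 0.17613404 0.02211221] [-3.13471588  1.13746998  1.5833862 ] [ 0.26185385 -8.6879017   4.24576135] [-1.199219   -0.18216008  0.04122614] [-0.41  0.58  0.3   2.09 -1.02  0.71  0.72]
(756, array([0.5153, 0.2749, 0.0577]), array([-0.58, -0.09]), np.float64(1.91))
(563, array([0.5148, 0.2749, 0.0581]), array([-0.5 ,  0.22]), np.float64(2.46))
[0.0, 0.0, 0.0, 0.5, 0.0, -1.1, 1]
[0.0, 0.0, 0.0, 1.8, 0.0, -4.0, 1]
[0.0, 0.0, 0.0, 3.7, 0.1, -8.0, 1]
[0.0, 0.0, 0.0, 5.9, 0.1, -12.7, 1]
[0.0, 0.0, 0.0, 8.0, 0.1, -17.4, 1]
[0.0, 0.0, 0.0, 9.9, 0.1, -21.4, 1]
[0.0, 0.0, 0.0, 11.3, 0.2, -24.3, 1]
[0.0, 0.0, 0.0, 11.8, 0.2, -25.4, 1]
```

View pics/c17.png

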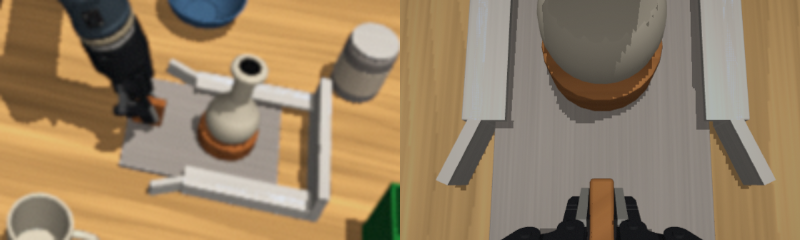

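Call:
{"api": "play_rows", "payload": {"plan": [[[0,0,0,0.5,0,-1.1,1],[0,0,0,1.8,0,-4,1],[0,0,0,3.7,0,-8,1],[0,0,0,5.5,0,-11.8,1],[0,0,0,7.2,0,-15.6,1],[0,0,0,8.7,0,-18.8,1],[0,0,0,9.8,0,-21.2,1],[0,0,0,10.5,0,-22.7,1],[0,0,0,10.5,0,-22.7,1]]]}}

```text
time_s: 24.18
eef_pos: [0.5175, 0.2012, 0.0221]
tcp_rot: [-3.134, 1.137, 1.584]
contact_force: [-0.1, -7.0, 2.4]
width: 0.0116
```

Call:
{"api": "play_rows", "payload": {"plan": [[[0,0,0,0.4,0,-0.9,1],[0,0,0,0.8,0,-1.8,1],[0,0,0,1.3,0,-2.7,1]]]}}

```text
time_s: 24.55
eef_pos: [0.5175, 0.2036, 0.0221]
tcp_rot: [-3.135, 1.138, 1.583]
contact_force: [0.1, -9.2, 4.7]
width: 0.0113
```

Call:
{"api": "play_rows", "payload": {"plan": [[[0,0,0,0.4,0,-0.9,1],[0,0,0,0.8,0,-1.8,1],[0,0,0,0.8,0,-1.8,1]]]}}

```text
time_s: 24.92
eef_pos: [0.5175, 0.2059, 0.0221]
tcp_rot: [-3.134, 1.138, 1.583]
contact_force: [0.6, -8.2, 4.4]
width: 0.0117
```

Call:
{"api": "play_rows", "payload": {"plan": [[[0,0,0,0.4,0,-0.9,1],[0,0,0,0.8,0,-1.8,1],[0,0,0,0.8,0,-1.8,1]]]}}

```text
time_s: 25.3
eef_pos: [0.5174, 0.2079, 0.0221]
tcp_rot: [-3.134, 1.137, 1.583]
contact_force: [-1.2, -6.9, 3.9]
width: 0.0111
```

```bash
python3 - <<'E'
from h import *
s=sense();print(s['eef_pos'],s['contact_force'])
for n,f in [('scene','sc18'),('side','s18'),('wrist','w18')]: snap(n,f)
for f in ['sc18','s18']:print(carfit(f,[.517,.302,.056],zmin=.04))
c=cv2.imread('pics/sc18.png')[200:320,290:490];cv2.imwrite('pics/c18.png',cv2.resize(c,(800,480),interpolation=2))
E
```

```text
[0.51744449 0.2079061  0.022113  ] [-1.23275336 -6.91201775  3.94736013]
(768, array([0.5151, 0.3067, 0.058 ]), array([-0.69, -0.01]), np.float64(1.94))
(545, array([0.5153, 0.3069, 0.0577]), array([-0.59,  0.1 ]), np.float64(2.56))
```

View pics/c18.png

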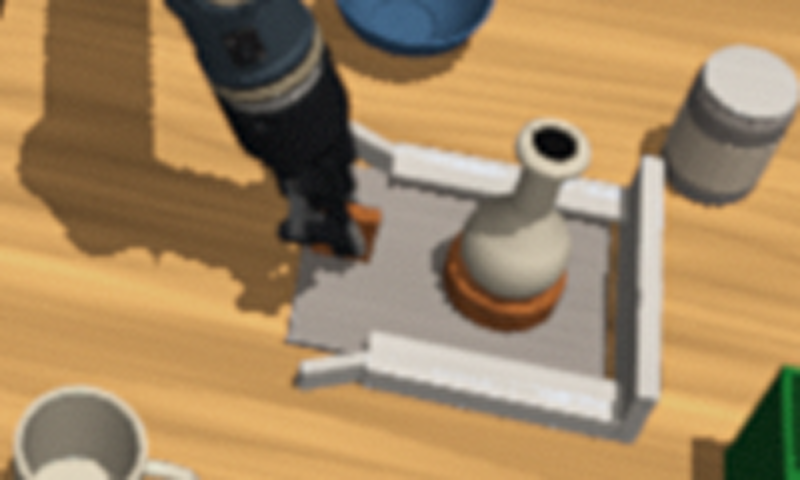

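Call:
{"api": "play_rows", "payload": {"plan": [[[0,0,0,0.4,0,-0.9,1],[0,0,0,0.8,0,-1.8,1],[0,0,0,0.8,0,-1.8,1]]]}}

```text
time_s: 25.82
eef_pos: [0.5174, 0.2099, 0.0221]
tcp_rot: [-3.134, 1.137, 1.584]
contact_force: [-0.7, -8.0, 3.2]
width: 0.0115
```

Call:
{"api": "play_rows", "payload": {"plan": [[[0,0,0,0.4,0,-0.9,1],[0,0,0,0.8,0,-1.8,1],[0,0,0,0.8,0,-1.8,1]]]}}

```text
time_s: 26.2
eef_pos: [0.5174, 0.2119, 0.0221]
tcp_rot: [-3.134, 1.137, 1.584]
contact_force: [-0.6, -6.6, 3.4]
width: 0.0116
```

Call:
{"api": "play_rows", "payload": {"plan": [[[0,0,0,0.4,0,-0.9,1],[0,0,0,0.8,0,-1.8,1],[0,0,0,0.8,0,-1.8,1]]]}}

```text
time_s: 26.58
eef_pos: [0.5173, 0.2138, 0.0221]
tcp_rot: [-3.134, 1.138, 1.584]
contact_force: [-0.8, -7.1, 2.3]
width: 0.0114
```

```bash
python3 - <<'E'
from h import *
for n,f in [('scene','sc19'),('wrist','w19'),('side','s19')]: snap(n,f)
for f in ['sc19','s19']:print(carfit(f,[.517,.309,.056],zmin=.04))
im,d,W=load('sc19');C=im.astype(int);g=(C.max(2)-C.min(2)<40)
for x in [.48,.53,.56]:
    k=(np.abs(W[...,0]-x)<.006)&(W[...,1]>.34)&(W[...,1]<.42)
    P=W[k];P=P[np.argsort(P[:,1])];print(x,[tuple(q.round(3)) for q in P[:,1:][::4]])
c=cv2.imread('pics/sc19.png')[200:320,290:490];b=cv2.imread('pics/w19.png');cv2.imwrite('pics/c19.png',np.hstack([cv2.resize(c,(500,300),interpolation=2),cv2.resize(b,(300,225))[:,:].repeat(1,0) if 0 else cv2.copyMakeBorder(cv2.resize(b,(300,225)),0,75,0,0,0)]))
E
```

```text
(769, array([0.515 , 0.3127, 0.0574]), array([-0.66,  0.08]), np.float64(2.01))
(543, array([0.5151, 0.3134, 0.0578]), array([-0.82, -0.9 ]), np.float64(2.51))
0.48 [(np.float64(0.357), np.float64(0.011)), (np.float64(0.36), np.float64(0.009)), (np.float64(0.363), np.float64(0.009)), (np.float64(0.367), np.float64(0.01)), (np.float64(0.37), np.float64(0.01)), (np.float64(0.373), np.float64(0.01)), (np.float64(0.375), np.float64(0.011)), (np.float64(0.378), np.float64(0.007)), (np.float64(0.381), np.float64(0.009)), (np.float64(0.382), np.float64(0.054)), (np.float64(0.382), np.float64(0.043)), (np.float64(0.382), np.float64(0.013)), (np.float64(0.383), np.float64(0.06)), (np.float64(0.383), np.float64(0.039)), (np.float64(0.385), np.float64(0.06)), (np.float64(0.387), np.float64(0.061)), (np.float64(0.39), np.float64(0.06)), (np.float64(0.393), np.float64(0.058)), (np.float64(0.413), np.float64(0.002)), (np.float64(0.416), np.float64(0.002)), (np.float64(0.419), np.float64(-0.001))]
0.53 [(np.float64(0.34), np.float64(0.059)), (np.float64(0.341), np.float64(0.037)), (np.float64(0.343
[... 1916 characters left out ...]
.379), np.float64(0.008)), (np.float64(0.381), np.float64(0.007)), (np.float64(0.382), np.float64(0.032)), (np.float64(0.383), np.float64(0.021)), (np.float64(0.383), np.float64(0.01)), (np.float64(0.383), np.float64(0.01)), (np.float64(0.383), np.float64(0.028)), (np.float64(0.384), np.float64(0.054)), (np.float64(0.386), np.float64(0.062)), (np.float64(0.389), np.float64(0.062)), (np.float64(0.389), np.float64(0.059)), (np.float64(0.392), np.float64(0.058)), (np.float64(0.394), np.float64(0.061)), (np.float64(0.396), np.float64(0.06)), (np.float64(0.413), np.float64(0.001)), (np.float64(0.415), np.float64(0.0)), (np.float64(0.417), np.float64(0.002)), (np.float64(0.42), np.float64(0.001))]
```

View pics/c19.png

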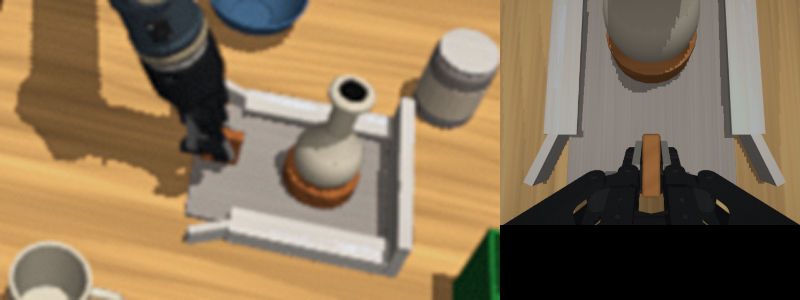

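Call:
{"api": "play_rows", "payload": {"plan": [[[0,0,0,0.4,0,-0.9,1],[0,0,0,0.8,0,-1.8,1],[0,0,0,0.8,0,-1.8,1]]]}}

```text
time_s: 27.1
eef_pos: [0.5173, 0.2138, 0.0221]
tcp_rot: [-3.134, 1.14, 1.583]
contact_force: [-1.6, -11.3, 7.2]
width: 0.0117
```

Call:
{"api": "play_rows", "payload": {"plan": [[[0,0,0,0.4,0,-0.9,1],[0,0,0,0.6,0,-1.3,1],[0,0,0,0.6,0,-1.3,1]]]}}

```text
time_s: 27.48
eef_pos: [0.5174, 0.2138, 0.022]
tcp_rot: [-3.135, 1.141, 1.581]
contact_force: [-2.9, -16.3, 9.1]
width: 0.0112
```

Call:
{"api": "play_rows", "payload": {"plan": [[[0,0,0,-0.5,0,1,1],[0,0,0,-1,0,2.2,1],[0,0,0,-1,0,2.2,0.7],[0,0,0,-1,0,2.2,0.4],[0,0,0,-1,0,2.2,0],[0,0,0,-1,0,2.2,-0.5],[0,0,0,-1,0,2.2,-1],[0,0,0,-1,0,2.2,-1],[0,0,0,-1,0,2.2,-1],[0,0,0,-1,0,2.2,-1]]]}}

```text
time_s: 28.72
eef_pos: [0.5184, 0.2177, 0.0229]
tcp_rot: [-3.138, 1.134, 1.581]
contact_force: [-0.1, -0.2, 0.3]
width: 0.0854
```

```bash
python3 - <<'E'
from h import *
s=sense();print(s['eef_pos'],s['contact_force'],s['width'])
snap('wrist','w20')
E
```

```text
[0.51843965 0.21774043 0.0229117 ] [-0.13588429 -0.20507451  0.30704809] 0.08544835003752703
```

View pics/w20.png

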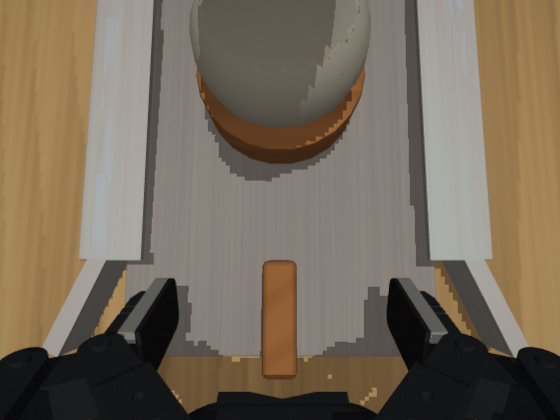

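Call:
{"api": "play_rows", "payload": {"plan": [[[0,0,0,-10,0,0,-1],[0,0,0,-30,0,0,-1],[0,0,0,-60,0,0,-1],[0,0,0,-100,0,0,-1],[0,0,0,-140,0,0,-1],[0,0,0,-180,0,0,-1],[0,0,0,-220,0,0,-1],[0,0,0,-220,0,0,-1]]]}}

```text
time_s: 29.78
eef_pos: [0.5214, 0.1226, 0.2258]
tcp_rot: [3.129, 1.133, 1.562]
contact_force: [-0.1, 0.6, -0.2]
width: 0.0852
```

```bash
python3 - <<'E'
from h import *
s=sense();print(s['eef_pos'],s['contact_force'])
for n,f in [('scene','sc21'),('side','s21'),('wrist','w21')]: snap(n,f)
for f in ['w21','sc21','s21']:print(carfit(f,[.518,.3125,.056],zmin=.04))
im,d,W=load('w21');C=im.astype(int)
k=(W[...,2]>.004)&(W[...,2]<.0145)&(C.max(2)-C.min(2)<40)&(W[...,0]<.6)&(W[...,0]>.43)&(W[...,1]>.15)&(W[...,1]<.24)
print('rear edge',[(x,np.percentile(W[k&(np.abs(W[...,0]-x)<.008)][:,1],.5).round(4)) for x in [.48,.5,.54,.56]])
o=(C[...,0]-C[...,2]>45);k=o&(W[...,2]>.053)&(W[...,2]<.065)&(np.abs(W[...,0]-.519)<.03)&(np.abs(W[...,1]-.207)<.04);Q=W[k];print('fin',len(Q),cv2.minAreaRect((Q[:,:2]*1e3).astype(np.float32)))
im,d,W=load('sc21');print('stop')
a=cv2.imread('pics/sc21.png')[130:340,200:480];b=cv2.imread('pics/w21.png')
cv2.imwrite('pics/c21.png',np.hstack([cv2.resize(a,(400,300)),cv2.resize(b,(400,300))]))
E
```

```text
[0.52138343 0.12258717 0.22582912] [-0.10919422  0.57401896 -0.22737974]
(5296, array([0.5173, 0.3123, 0.0567]), array([-0.52,  0.95]), np.float64(1.37))
(771, array([0.5151, 0.3124, 0.0577]), array([-0.58,  0.26]), np.float64(1.97))
(558, array([0.515 , 0.3134, 0.0577]), array([-0.66, -0.52]), np.float64(2.68))
rear edge [(0.48, np.float64(0.1825)), (0.5, np.float64(0.1825)), (0.54, np.float64(0.1829)), (0.56, np.float64(0.183))]
fin 499 ((517.8925170898438, 206.7236785888672), (10.244169235229492, 38.8283805847168), 0.49520647525787354)
stop
```

View pics/c21.png

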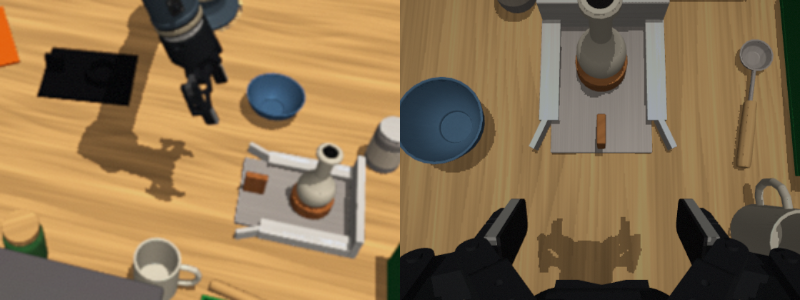

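View pics/s21.png

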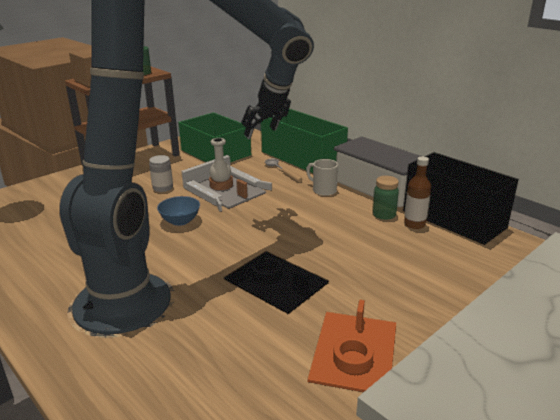

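The pictures show the carafe upright in its ring and the tray home. The tray's rear edge is at y=0.1827, so its front edge is at 0.3827, on the stop face at 0.3825. The arm is clear.

```bash
python3 -c "
from station import *
sign_off()"
```

```text
the job is handed in; nothing more can be done
```

The job is done and handed in at about 30 s; sign-off gave no verdict. I gripped the carafe by the neck at 28 N and tipped it upright about its bulb. I then set it in the ring and let go while the tray was still outside the holder. After that I gripped the fin, straightened the tray and slid it in until it met the back stop. I eased off the push, opened the gripper and backed the arm away.

Last checks:
- **Carafe:** it stands upright within about 1° in all three camera views. The bulb was 56–58 mm high against 56 mm for a seated one, and in line with the ring along the tray.
- **Tray:** its front edge is on the stop face to within about 1 mm, it is straight to about 0.5°, and I felt the stop as a rise in force to about 16 N.
- **Other things:** nothing else on the counter looked moved. I judged that by eye from the pictures and did not measure it.

Two things disagreed:
- **Stop position:** I first misread it by about 9 mm from my own map. I caught this because no contact came where expected, then re-measured before pushing on.
- **Sideways position:** the fixed cameras read the carafe 2–3 mm off from the wrist camera, as they had throughout. I relied on the wrist camera.

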